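# Take the hold-down rollers off the carton feeders and rack them by length

### The arm

A 6-joint arm with a two-finger parallel gripper is mounted at the origin on the work surface. World frame = base frame: x ahead of the robot, y to its left, z up, the work surface at z = 0. Lengths are in m, angles in rad, forces in N, time in s.
With the tool pointing down it reaches from about 0.425 to 1.125 m from the base axis. Payload 14.9 kg.
Tool frame: the origin (TCP) lies at the very end of the fingers, on their centre line; the grasp point (between the pads) lies 19 mm behind it (grip_point_offset is the distance from the TCP to the grasp point, in m); z points along the fingers, y is the line along which they close (so a half turn about z gives the same grasp; the last joint's range is limited). The gripper opens to 91 mm and grips with 3 to 60 N. Pads are 32 mm wide; open, the fingers measure 118 mm over their backs; the gripper's body (76 mm by 178 mm) begins 60 mm behind the grasp point.
Start: joints at [-1.168, 0.379, 1.734, -0, 1.028, -0.033], TCP at [0.295, -0.635, 0.188] pointing down, gripper open.
Joint ranges: [-2.77, 2.77], [-0.74, 2.19], [0, 2.66], [-1.06, 4.2], [0.31, 2.87], [-3.08, 3.08]. Speed limits (rad/s): [1.89, 1.89, 2.39, 3.14, 3.14, 3.14].

### API

Orientations are given as a unit quaternion [w, x, y, z].
In Python, from station import * gives the robot as it stands. The module is installed in compiled form; this text tells all that it offers.
- The arm moves only by the shell command python3 -m inch 'ROWS' [OPENING] [FORCE]. ROWS is a JSON object of lists of equal length, an entry for each row: "offset": the shift along the tool's x, y, z in mm, a list of three; "roll": the turn about the tool's z in degrees. In form: {"offset": [[tx, ty, tz], ...], "roll": [roll, ...]}. A call has 1 to 8 rows; each row is the pose to reach, as a shift and turn from the pose commanded when the call began, along the tool's axes at that moment; what a row does not reach only later rows make up. A row lasts 1/10 s, in which the tool goes at most 50 mm and 8.59 degrees, less where a joint would pass 70% of its speed; a pose out of reach is approached as far as the arm can. A call with a gripper value outside its range is refused whole. OPENING is the opening, from -1 (shut) to 1 (fully open), so that 0 is half open, set as the call begins (- or left out, the last holds). The fingers move at their own pace and stop on an object; FORCE is the grip in N (left out, the last holds). Time passes only in rows, so rows that repeat a pose let the fingers close. It gives the time, the measured TCP pose, the force, the opening and the grip force at its end, in the units of the state.
- state(): the state, without advancing time (a new reading comes with each control period).
- capture(name): name is "scene" or "top" or "wrist"; returns the picture (420x560x3 uint8, red, green, blue); there is no depth.
- camera_info(name): a dict with "camera_matrix" (3x3 intrinsics, pixels), "xyz" and "rotation" of the camera in the world; the wrist camera has in their place "hand_eye" (4x4, takes a point from camera to tool coordinates, whose origin is the TCP and whose axes are the flange's). Camera axes: x right, y up, looking along -z (the intrinsics and any distortion apply to the point x, -y, -z); pixel columns grow to the right and rows downward; lengths in m; the calibration is good to about 2 mm. A picture is of the moment at which its call begins: read the wrist's pose just before it. camera_info takes no time and is no camera call.
- finish_job(): hands the job in; it is judged then, once.
Trained networks look in the newest picture that a camera, given by its name, has taken for a name from the list of things; names that differ only in an ending like _2 or _b are one class to them, and where a whole thing is asked for, a point or a joint stands for the part that bears it (a point fixed in the world has none). Each returns a list of dicts, best first, with "conf" (0 to 1); they miss things now and then, are a little off and sometimes report something else, mostly with a low value. They report only what shows in the picture. A call takes as long as a camera call. They do not tell look-alikes from the thing itself.
- spot_in(query, camera): "at" ([x, y, z] in m, in world coordinates, good to about 4 mm: the middle of the surface that is visible of it).
The state is a dict: "clock": time; "joints": joint angles; "dq": joint speeds; "joint_torque": joint torques, N m; "tcp_pos": TCP position; "ee_rot": TCP orientation; "force": force on the tool from outside, world axes, zero at the start; "ft_torque": the same for the moment, N m; "grip_width": finger opening in m; "grasp_force": force on a finger pad.
Only numpy, scipy, OpenCV 4.12 (cv2) and the standard library are available. Lean on these libraries where they do the work, as an engineer would, in place of code of your own. Each camera call takes 0.05 s, during which the arm holds its last target. There are 200 camera calls.

### The job

The hold-down rollers of the two carton feeders are due for washing: flip each feeder's cam lever fully open, unhook its roller and lower it out of the open ends of its slots, then swing the lever fully shut again over the empty slots. Lay these two rollers and every loose one on the bench in the wash rack, each in a notch of the row that fits its length (short rollers in the narrow row, long ones in the wide row), with both axle ends right down in the notches. Leave the other things on the bench where they are.

Things in the scene. Friction and masses are not known exactly. Their poses are not given: they have to be found in the camera images.
- short_1_mid (a point): hold-down roller: dark rubber sleeve, 40 mm in diameter, between grey hexagonal end cheeks (8 mm thick, 42 mm across flats), 70 mm over both, on a 10 mm steel axle that sticks out 20 mm at each end (110 mm over all, about 220 g). The point is its centre, its y axis runs along the axle, either way round; x and z may point anywhere. At the start it sits in the slots of feeder_short.
- short_2_mid (a point): hold-down roller: dark rubber sleeve, 40 mm in diameter, between grey hexagonal end cheeks (8 mm thick, 42 mm across flats), 70 mm over both, on a 10 mm steel axle that sticks out 20 mm at each end (110 mm over all, about 220 g). The point is its centre, its y axis runs along the axle, either way round; x and z may point anywhere. Lies loose on the bench, if present.
- long_1_mid (a point): hold-down roller: dark rubber sleeve, 40 mm in diameter, between grey hexagonal end cheeks (8 mm thick, 42 mm across flats), 100 mm over both, on a 10 mm steel axle that sticks out 20 mm at each end (140 mm over all, about 300 g). The point is its centre, its y axis runs along the axle, either way round; x and z may point anywhere. At the start it sits in the slots of feeder_long.
- long_2_mid (a point): hold-down roller: dark rubber sleeve, 40 mm in diameter, between grey hexagonal end cheeks (8 mm thick, 42 mm across flats), 100 mm over both, on a 10 mm steel axle that sticks out 20 mm at each end (140 mm over all, about 300 g). The point is its centre, its y axis runs along the axle, either way round; x and z may point anywhere. Lies loose on the bench, if present.
- long_3_mid (a point): hold-down roller: dark rubber sleeve, 40 mm in diameter, between grey hexagonal end cheeks (8 mm thick, 42 mm across flats), 100 mm over both, on a 10 mm steel axle that sticks out 20 mm at each end (140 mm over all, about 300 g). The point is its centre, its y axis runs along the axle, either way round; x and z may point anywhere. Lies loose on the bench, if present.
- feeder_short: bench-top carton feeder for the short rollers, fixed. Origin on the bench below the seated roller's centre. Its x points from the open belt end back to the drive housing (-x is forward, roughly towards the robot), y along the axle, z up. Belt 59 mm above the bench, reaching 95 mm forward, clear between the side plates; housing behind x +85 mm, 129 mm high.
- feeder_short_seat (a point): centre of the seated roller, 125 mm above the bench (feeder's axes). Its axle sits in hook-shaped slots in two side plates (8 mm thick, inner faces at y 39 and -39 mm, top z +20). Pocket in mm from here: floor z -5, back wall x +7, front lip x -7 to -11 with its top at z -2. The slot's roof is at z +13: raise the axle 5 mm and it clears the lip and draws forward.
- feeder_short_throat (a point): middle of the slots' open lower end: 20 mm forward of the seat and 13 mm below it, level with the plates' lower edge. The throat is 18 mm wide (x) from the lip to the front wall, which is 8 mm thick and ends 3 mm above here. Lowered until its centre is 10 to 15 mm below here, the axle is free of the slots, passes forward under the front wall, and can be lifted once 60 mm forward of the seat.
- lever_short (a joint): angle of the cam lever of feeder_short, rad: 0 = shut (handle level, pointing forward; the lever's nose stands in front of the axle's end and bars its way), growing as the handle swings up and over backwards to 2.5 = fully open, at its stop. Friction holds it where it is left; it takes 1 to 2 N at the handle.
- lever_short_hinge (a point): centre of that lever's hinge, outside the feeder's -y plate, at (24, -53, -2) mm from feeder_short_seat in the feeder's axes; the hinge axis is the feeder's y. Fixed. The lever is 8 mm thick and reaches 118 mm from here.
- lever_short_grip (a point): middle of that lever's black handle (48 mm long, 14 x 14 mm), in free air in front of the plate when shut; can be pinched from above across the feeder's y, and may turn between the fingers. It moves with the lever: at angle q it lies, from the hinge in the feeder's axes, at x = -96 cos q + 14 sin q, z = 96 sin q + 14 cos q (mm).
- feeder_long: bench-top carton feeder for the long rollers, fixed. Origin on the bench below the seated roller's centre. Its x points from the open belt end back to the drive housing (-x is forward, roughly towards the robot), y along the axle, z up. Belt 59 mm above the bench, reaching 95 mm forward, clear between the side plates; housing behind x +85 mm, 129 mm high.
- feeder_long_seat (a point): centre of the seated roller, 125 mm above the bench (feeder's axes). Its axle sits in hook-shaped slots in two side plates (8 mm thick, inner faces at y 54 and -54 mm, top z +20). Pocket in mm from here: floor z -5, back wall x +7, front lip x -7 to -11 with its top at z -2. The slot's roof is at z +13: raise the axle 5 mm and it clears the lip and draws forward.
- feeder_long_throat (a point): middle of the slots' open lower end: 20 mm forward of the seat and 13 mm below it, level with the plates' lower edge. The throat is 18 mm wide (x) from the lip to the front wall, which is 8 mm thick and ends 3 mm above here. Lowered until its centre is 10 to 15 mm below here, the axle is free of the slots, passes forward under the front wall, and can be lifted once 60 mm forward of the seat.
- lever_long (a joint): angle of the cam lever of feeder_long, rad: 0 = shut (handle level, pointing forward; the lever's nose stands in front of the axle's end and bars its way), growing as the handle swings up and over backwards to 2.5 = fully open, at its stop. Friction holds it where it is left; it takes 1 to 2 N at the handle.
- lever_long_hinge (a point): centre of that lever's hinge, outside the feeder's -y plate, at (24, -68, -2) mm from feeder_long_seat in the feeder's axes; the hinge axis is the feeder's y. Fixed. The lever is 8 mm thick and reaches 118 mm from here.
- lever_long_grip (a point): middle of that lever's black handle (48 mm long, 14 x 14 mm), in free air in front of the plate when shut; can be pinched from above across the feeder's y, and may turn between the fingers. It moves with the lever: at angle q it lies, from the hinge in the feeder's axes, at x = -96 cos q + 14 sin q, z = 96 sin q + 14 cos q (mm).
- rack_short_row (a point): narrow row of the wash rack, for short rollers: two white toothed combs, 8 mm thick, inner faces 78 mm apart, three V-notches each. The point is where an axle's centre rests in the middle notch, 45 mm above the bench; the other notches are 72 mm either way along its x; axles lie along its y. A notch catches an axle within 18 mm; tooth tops are 13 mm above, the tray floor 40 mm below. Fixed.
- rack_long_row (a point): wide row of the wash rack, for long rollers: two white toothed combs, 8 mm thick, inner faces 108 mm apart, three V-notches each. The point is where an axle's centre rests in the middle notch, 45 mm above the bench; the other notches are 72 mm either way along its x; axles lie along its y. A notch catches an axle within 18 mm; tooth tops are 13 mm above, the tray floor 40 mm below. Fixed.
- calculator: desk calculator, 85 x 150 x 14 mm; origin under its centre; to be left alone
- micrometer: micrometer in a blue stand, 60 x 100 x 128 mm; origin under its centre; to be left alone
- pen_cup: black pen cup, 76 mm wide, 150 mm high with its pens; origin under its centre; to be left alone
- carton_1: white carton 60 x 120 x 34 mm; origin under its centre; to be left alone
- carton_3: white carton 60 x 60 x 34 mm; origin under its centre; to be left alone
There are look-alikes about, which are no part of the job. Leave any green or red look-alike of the part that bears long_3_mid alone. What is shaped like the part that bears short_2_mid but green is not meant.

How it is judged:
On the way, in this order (a step that is already met when the one before it is completed fails the run):
1. one of the two cam levers has been flipped fully open (at least 2.0 of its 2.5 rad) (value of joint any of lever_short, lever_long above 2 rad), for 0.1 s.
2. both feeders' rollers have been lowered out of their slots and taken at least 10 cm from their seats (distance between short_1_mid and feeder_short_seat above 0.1 m and distance between long_1_mid and feeder_long_seat above 0.1 m), for 0.1 s.
At the end, for the whole second after the job is handed in: Both levers are shut again (below 0.25 rad); every roller lies in a notch of the rack row for its length: centre within 4 mm of resting height, 9 mm of the row's middle line and 82 mm of the middle notch, axle within 0.08 rad of the row's y axis; at rest (value of joint each of lever_short, lever_long below 0.25 rad and x of short_1_mid in the frame of rack_short_row between -0.082 and 0.082 m and y of short_1_mid in the frame of rack_short_row between -0.009 and 0.009 m and z of short_1_mid in the frame of rack_short_row between -0.004 and 0.004 m and angle between the y axis of each of short_1_mid, short_2_mid and the y axis of rack_short_row, either way round below 0.08 rad and x of long_1_mid in the frame of rack_long_row between -0.082 and 0.082 m and y of long_1_mid in the frame of rack_long_row between -0.009 and 0.009 m and z of long_1_mid in the frame of rack_long_row between -0.004 and 0.004 m and angle between the y axis of each of long_1_mid, long_2_mid, long_3_mid and the y axis of rack_long_row, either way round below 0.08 rad and x of long_2_mid in the frame of rack_long_row between -0.082 and 0.082 m and y of long_2_mid in the frame of rack_long_row between -0.009 and 0.009 m and z of long_2_mid in the frame of rack_long_row between -0.004 and 0.004 m and x of long_3_mid in the frame of rack_long_row between -0.082 and 0.082 m and y of long_3_mid in the frame of rack_long_row between -0.009 and 0.009 m and z of long_3_mid in the frame of rack_long_row between -0.004 and 0.004 m and x of short_2_mid in the frame of rack_short_row between -0.082 and 0.082 m and y of short_2_mid in the frame of rack_short_row between -0.009 and 0.009 m and z of short_2_mid in the frame of rack_short_row between -0.004 and 0.004 m); the robot touches nothing.
It fails at once if the calculator is pushed more than 4 cm from its place (distance of calculator from where it was at the start of the episode above 0.04 m).
It fails at once if the micrometer is pushed more than 4 cm from its place (distance of micrometer from where it was at the start of the episode above 0.04 m).
It fails at once if the pen cup is pushed more than 4 cm from its place (distance of pen_cup from where it was at the start of the episode above 0.04 m).
It fails at once if the carton 1 is pushed more than 4 cm from its place (distance of carton_1 from where it was at the start of the episode above 0.04 m).
It fails at once if the carton 3 is pushed more than 4 cm from its place (distance of carton_3 from where it was at the start of the episode above 0.04 m).
Of long_2, long_3, short_2 only 1 to 3 are there at a start; the rules pass over those that are not, and their reading is None.
At some moment in a run one of long_2, long_3, short_2 may be knocked a few centimetres aside while the robot is not near it.
Once in a run the grip may slacken for a moment while it holds something.
It also fails if it takes over 210 s, if anything falls off the work surface, if the arm or the gripper's body presses on something with over 40 N, if the wrist force passes 120 N, or if a joint passes its speed limit or range.

## Working session

There is one attempt and no reset: what is moved stays moved. The work goes in short steps, Python scripts to look and compute and a shell command to move; the robot and the scene stay as the last step left them, time stands still between calls to the robot, and variables do not carry over. Pictures are saved under pics/ and viewed, at most 14 in all, crops included, and the job is handed in when it is done.

```bash
mkdir -p pics; ls
cat > h.py <<'E'
from station import *
import numpy as np, cv2, json
from scipy.spatial.transform import Rotation as R
def save(cam,name):
    im=capture(cam); cv2.imwrite(f'pics/{name}.png',im[:,:,::-1]); return im
E
python3 - <<'E'
from h import *
s=state()
for k in s: print(k,s[k])
for c in('scene','top','wrist'): print(c,camera_info(c))
a=save('top','t0');b=save('scene','s0')
for c in('top','scene'):
  for q in('short_1_mid','long_1_mid','feeder_short','feeder_long','lever_short','lever_long','rack_short_row','rack_long_row','lever_short_grip','lever_long_grip','feeder_short_seat','feeder_long_seat','lever_short_hinge','lever_long_hinge','calculator','micrometer','pen_cup','carton_1'):
    try: print(c,q,[(np.round(d['at'],3).tolist(),round(d['conf'],2)) for d in spot_in(q,c)])
    except Exception as e: print(c,q,e)
E
```

```text
pics
clock 0.0
joints [-1.16826998e+00  3.79448169e-01  1.73479916e+00 -7.12973344e-06
  1.02851730e+00 -3.32945545e-02]
dq [-3.31257967e-05  1.40593462e-03 -4.90741766e-04 -1.73190008e-04
  1.35494234e-03 -1.96199860e-03]
joint_torque [ 4.65504927e-03 -7.63715744e+01 -4.34362757e+01  6.51962031e-02
  4.23793949e-02 -7.60322314e-05]
tcp_pos [ 0.29532916 -0.63415533  0.18735149]
ee_rot [-5.75468805e-04  9.76350755e-01  2.16191722e-01 -1.10569495e-04]
force [ 0.38807485 -0.49500171  0.05343805]
ft_torque [-0.00033665 -0.00650423 -0.0477308 ]
grasp_force 0.0
grip_width 0.0908567455888008
scene {'camera_matrix': array([[513.26075664,   0.        , 277.51977672],
       [  0.        , 513.26075664, 208.81347581],
       [  0.        ,   0.        ,   1.        ]]), 'xyz': array([1.18342443, 0.08438559, 1.35567723]), 'rotation': array([0.67284395, 0.17264072, 0.18634996, 0.69480206])}
top {'camera_matrix': array([[485.81658628,   0.        , 275.12731203],
       [  0.        , 485.81658628, 203.15075863],
       [  0.        ,   0.        ,   1.        ]]), 'xyz': array([0.31814717, 0.013
[... 2390 characters left out ...]
[0.767, 0.073, 0.127], 0.2)]
scene rack_long_row []
scene lever_short_grip [([0.484, 0.379, 0.141], 0.57)]
scene lever_long_grip [([0.659, -0.019, 0.149], 0.57)]
scene feeder_short_seat [([0.588, 0.441, 0.114], 0.74)]
scene feeder_long_seat [([0.767, 0.067, 0.129], 0.74), ([0.507, -0.335, 0.005], 0.5)]
scene lever_short_hinge [([0.586, 0.441, 0.115], 0.35)]
scene lever_long_hinge [([0.766, 0.071, 0.124], 0.59)]
scene calculator [([0.465, 0.034, 0.041], 0.68)]
scene micrometer [([0.735, -0.106, 0.011], 0.95), ([0.478, 0.182, 0.035], 0.65)]
scene pen_cup [([0.763, 0.069, 0.125], 0.65), ([0.327, 0.429, 0.074], 0.63)]
scene carton_1 [([0.362, 0.295, 0.033], 0.86), ([0.706, -0.214, 0.034], 0.77)]
```

View pics/t0.png

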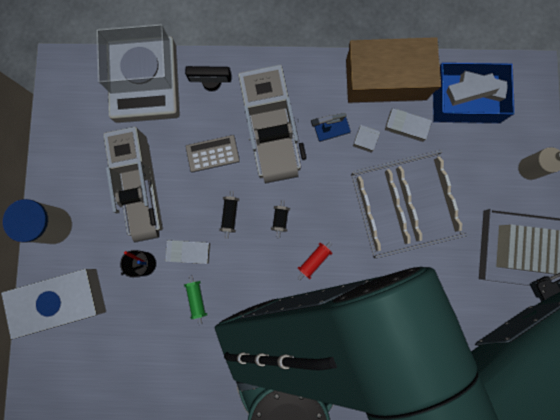

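View pics/s0.png

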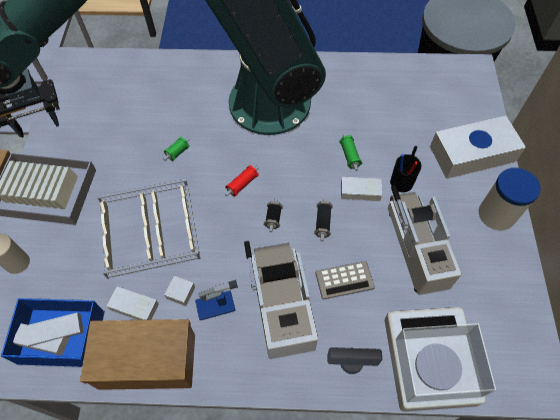

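Top view: loose dark rollers at (230,214) long and (281,218) short; feeder_long at (270,125), feeder_short at (132,185), rack at (410,205) with its narrow row on the left; red and green ones are decoys. The scene view agrees. I'll move above the rack for a close look.

```bash
cat >> h.py <<'E'
def wpose():
    s=state(); w,x,y,z=s['ee_rot']; return np.array(s['tcp_pos']),R.from_quat([x,y,z,w]).as_matrix()
def yaw(M): return np.degrees(np.arctan2(M[1,0],M[0,0]))
def cam(c,pose=None):
    i=camera_info(c);K=i['camera_matrix']
    if c=='wrist':
        p,M=pose; H=np.array(i['hand_eye']); return K,M@H[:3,:3],p+M@H[:3,3]
    q=i['rotation']; return K,R.from_quat([q[1],q[2],q[3],q[0]]).as_matrix(),np.array(i['xyz'])
def ray(C,uv,z):
    K,Rc,t=C; d=Rc@np.array([(uv[0]-K[0,2])/K[0,0],-(uv[1]-K[1,2])/K[1,1],-1]); return t+d*(z-t[2])/d[2]
def proj(C,P):
    K,Rc,t=C; v=(np.atleast_2d(P)-t)@Rc; return np.c_[K[0,0]*v[:,0]/-v[:,2]+K[0,2],K[1,1]*v[:,1]/v[:,2]+K[1,2]]
def go(target,tyaw=None):
    "print offset in tool axes (mm) and roll (deg) to reach world target"
    p,M=wpose(); o=M.T@(np.array(target)-p)*1000; r=None
    if tyaw is not None: r=-(((tyaw-yaw(M))+90)%180-90)
    print('go',np.round(o,1).tolist(),'roll',None if r is None else round(r,1),'tcp',p.round(4).tolist(),'yaw',round(yaw(M),2))
E
python3 -m inch '{"offset":[[40,-20,-50],[80,-40,-90],[120,-60,-130],[160,-80,-160],[200,-95,-190],[240,-115,-210],[285,-135,-210],[330,-155,-210]],"roll":[0,0,0,0,0,0,0,0]}'
python3 -m inch '{"offset":[[40,-20,0],[60,-32,0],[60,-32,0],[60,-32,0]],"roll":[8,10,10,10]}'
python3 - <<'E'
from h import *
go([0.57,-.30,.4],15); P=wpose(); np.savez('w1.npz',p=P[0],M=P[1]); save('wrist','w1')
# compare top vs scene
for c,u in(('top',(187.5,251.5)),('scene',(361,188))): print(ray(cam(c),u,.034))
E
```

```text
clock: 2.7
tcp_pos: [0.507, -0.3807, 0.3964]
ee_rot: [0.001, 0.976, 0.216, 0.001]
force: [0.4, -0.2, 0.2]
grip_width: 0.0913
grasp_force: 0.0
clock: 3.1
tcp_pos: [0.5466, -0.3275, 0.3944]
ee_rot: [0.0, 0.991, 0.131, -0.0]
force: [0.3, -1.5, 0.6]
grip_width: 0.0915
grasp_force: 0.0
go [29.7, -20.5, -5.6] roll 0.1 tcp [0.5466, -0.3275, 0.3944] yaw 15.07
[0.35106325 0.29031674 0.034     ]
[0.35943382 0.29343947 0.034     ]
```

View pics/w1.png

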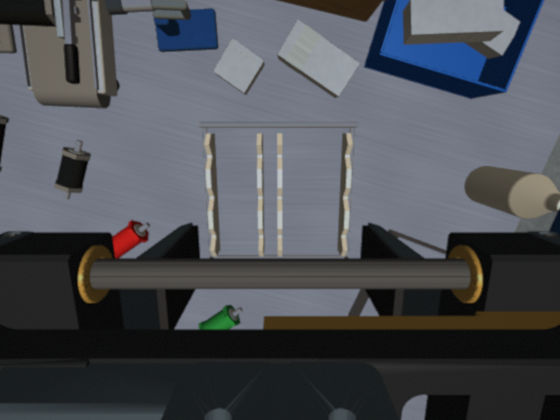

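The wrist view shows the rack: narrow-row combs near columns 210 and 260, wide-row combs near 280 and 347, rows 130–256. Next, an enlarged crop, plus a look at feeder_long.

```bash
python3 - <<'E'
import cv2
im=cv2.imread('pics/w1.png')[118:263,193:365]
cv2.imwrite('pics/w1c.png',cv2.resize(im,None,fx=4,fy=4,interpolation=cv2.INTER_CUBIC))
E
python3 -m inch '{"offset":[[40,-30,0],[75,-65,0],[110,-105,0],[140,-145,0],[165,-185,0],[180,-230,0],[190,-280,0],[190,-330,0]],"roll":[2,4,5,5,5,5,5,5]}'
python3 -m inch '{"offset":[[0,-10,0],[0,-30,0],[0,-30,0]],"roll":[0,0,0]}'
python3 - <<'E'
from h import *
P=wpose(); print(P[0],yaw(P[1])); np.savez('w2.npz',p=P[0],M=P[1]); save('wrist','w2')
E
```

```text
clock: 3.95
tcp_pos: [0.6453, 0.0399, 0.3941]
ee_rot: [0.0, 0.996, 0.086, -0.0]
force: [1.6, 0.9, 0.3]
grip_width: 0.0912
grasp_force: 0.0
clock: 4.25
tcp_pos: [0.6399, 0.069, 0.3945]
ee_rot: [-0.0, 0.996, 0.087, 0.0]
force: [0.7, -0.3, 0.2]
grip_width: 0.0913
grasp_force: 0.0
[0.63987089 0.06903455 0.39447055] 10.013710886349642
```

View pics/w1c.png

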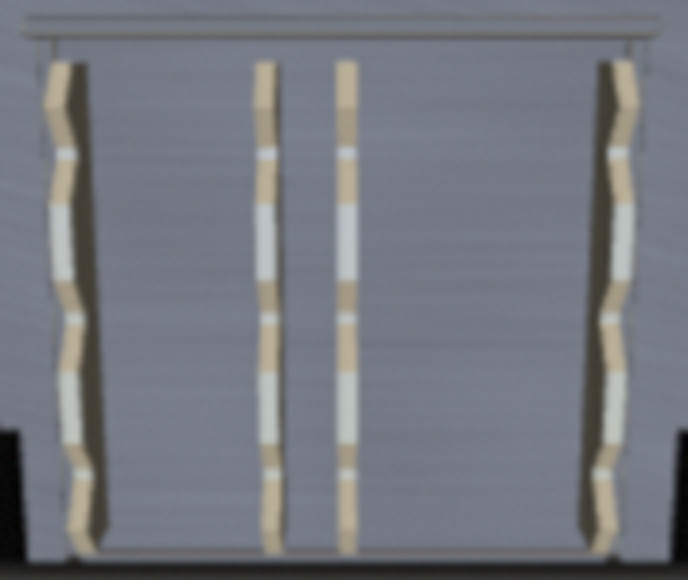

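View pics/w2.png

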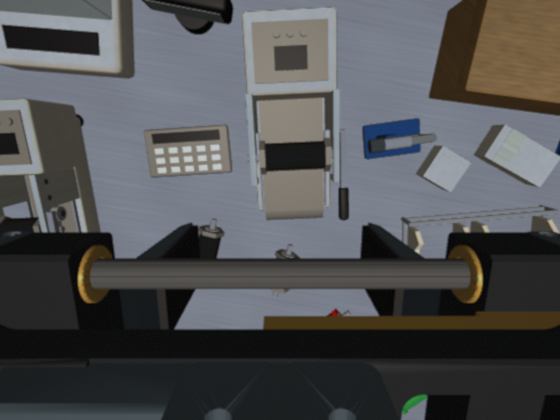

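```bash
cat >> h.py <<'E'
def wl(n): d=np.load(n+'.npz'); return cam('wrist',(d['p'],d['M']))
E
python3 - <<'E'
from h import *
C=wl('w1')
Y=[154,319,475]
g={}
for nm,xs in dict(a=(67,74,83),b=(266,269,272),c=(347,)*3,d=(618,610,602)).items():
    g[nm]=np.array([ray(C,(193+(x-1.5)/4,118+(y-1.5)/4),.039) for x,y in zip(xs,Y)]); print(nm,g[nm].round(4).tolist())
for a,b in('ab','cd'):
    m=(g[a]+g[b])/2; v=m[0]-m[2]; w=g[a].mean(0)-g[b].mean(0)
    print(a,b,'mid',m.mean(0).round(4),'pitch',np.linalg.norm(v)/2,'yaw',np.degrees(np.arctan2(v[1],v[0])),'width',np.linalg.norm(w),'yawy',np.degrees(np.arctan2(w[1],w[0]))-90)
C=wl('w2')
f=lambda u,v,z:ray(C,(u,v),z)
l=[f(251,95,.145),f(255,185,.145)];r=[f(336,92,.145),f(336,185,.145)]
for q in(l,r): print(q[0].round(4),q[1].round(4),np.degrees(np.arctan2(*(q[0]-q[1])[[1,0]])))
print('roller',f(295,155,.145),'handle',f(344,203,.144), 'ends',f(344,187,.144),f(344,219,.144))
E
python3 - <<'E'
import cv2
im=cv2.imread('pics/w2.png')[80:225,238:358]
cv2.imwrite('pics/w2c.png',cv2.resize(im,None,fx=4,fy=4,interpolation=cv2.INTER_CUBIC))
E
```

```text
a [[0.5417, -0.2034, 0.039], [0.4721, -0.2215, 0.039], [0.4024, -0.2408, 0.039]]
b [[0.5639, -0.2857, 0.039], [0.4944, -0.3047, 0.039], [0.4247, -0.3238, 0.039]]
c [[0.5729, -0.3192, 0.039], [0.5034, -0.3379, 0.039], [0.4336, -0.3567, 0.039]]
d [[0.6031, -0.4313, 0.039], [0.5336, -0.4501, 0.039], [0.4637, -0.4688, 0.039]]
a b mid [ 0.4832 -0.2633  0.039 ] pitch 0.07214491382803069 yaw 15.1437229018203 width 0.08575110882981346 yawy 15.073157072792426
c d mid [ 0.5184 -0.394   0.039 ] pitch 0.07216123735411861 yaw 15.057078596544054 width 0.11609259152103309 yawy 15.073178520519534
[0.7464 0.1272 0.145 ] [0.6283 0.1032 0.145 ] 11.50019864171244
[0.7697 0.0171 0.145 ] [ 0.6483 -0.0096  0.145 ] 12.402344797809718
roller [0.67935639 0.05524986 0.145     ] handle [ 0.6246274  -0.02675625  0.144     ] ends [ 0.64732274 -0.02162494  0.144     ] [ 0.6013768 -0.0320131  0.144    ]
```

View pics/w2c.png

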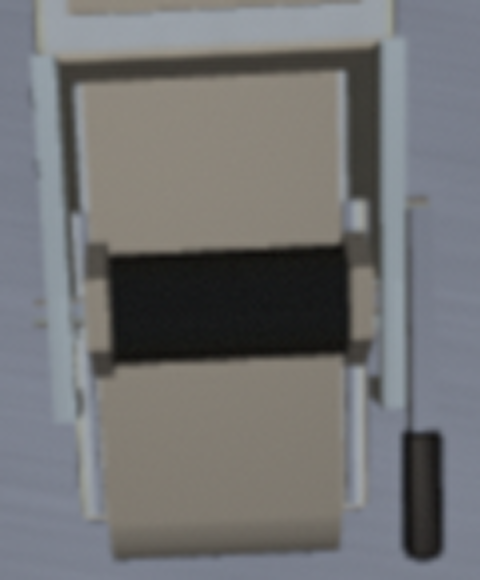

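The crop shows plate centre lines at (46,58)-(65,420) and (393,40)-(394,408), the roller centre at (229,304) and the handle centre at (423,495).

Run:
```python
from h import *
C=wl('w2'); print('cam',C[2])
f=lambda u,v,z:ray(C,(238+(u-1.5)/4,80+(v-1.5)/4),z)
l=[f(46,58,.145),f(65,420,.145)];r=[f(393,40,.145),f(394,408,.145)]
for q in(l,r): print(q[0].round(4),q[1].round(4),np.degrees(np.arctan2(*(q[0]-q[1])[[1,0]])))
ro=f(229,304,.125); a=f(97,310,.13)-f(360,298,.13); print('roller',ro,'yaw',np.degrees(np.arctan2(a[1],a[0]))-90)
h=f(423,495,.137); e=f(423,432,.14)-f(423,558,.14); print('handle',h,'len',np.linalg.norm(e))
for y in(11.5,12,12.5):
    y0=np.radians(y); X=np.array([np.cos(y0),np.sin(y0),0]);Y=np.array([-X[1],X[0],0])
    print(y,'l.Y',[(p-ro)@Y for p in l],'r.Y',[(p-ro)@Y for p in r],'handle local',(h-ro)@X,(h-ro)@Y)
```

```text
cam [0.70431235 0.08141898 0.5911373 ]
[0.747  0.1298 0.145 ] [0.6286 0.1049 0.145 ] 11.90953408433491
[0.7725 0.0179 0.145 ] [ 0.653  -0.0088  0.145 ] 12.561990318333008
roller [0.67732919 0.0540895  0.125     ] yaw 12.603671086372898
handle [ 0.62267428 -0.02767476  0.137     ] len 0.04680966230879345
11.5 l.Y [np.float64(0.06032274382687316), np.float64(0.05945768216678652)] r.Y [np.float64(-0.054467018081307585), np.float64(-0.0567365707379688)] handle local -0.06985886457962812 -0.06922638762656898
12 l.Y [np.float64(0.059592739984004515), np.float64(0.0597838333069717)] r.Y [np.float64(-0.05521598379473315), np.float64(-0.05641704860687998)] handle local -0.07046031109717191 -0.06861412583621945
12.5 l.Y [np.float64(0.058858197923263404), np.float64(0.06010543167678802)] r.Y [np.float64(-0.05596074459721537), np.float64(-0.05609323009911226)] handle local -0.07105639178922744 -0.0679966388145371
```

Run:
```python
from h import *
h=np.array([.6227,-.0277,.118]); go(h+[0,0,.06],12.4)
y=np.radians(12.4);X=np.array([np.cos(y),np.sin(y),0])
for q in np.arange(0,2.6,.125): print(round(q,3),'dx,dz mm',round(96-96*np.cos(q)+14*np.sin(q),1),round(96*np.sin(q)+14*np.cos(q)-14,1))
```

```text
go [-33.8, 91.3, 216.5] roll -2.4 tcp [0.6401, 0.0681, 0.3945] yaw 9.99
0.0 dx,dz mm 0.0 0.0
0.125 dx,dz mm 2.5 11.9
0.25 dx,dz mm 6.4 23.3
0.375 dx,dz mm 11.8 34.2
0.5 dx,dz mm 18.5 44.3
0.625 dx,dz mm 26.3 53.5
0.75 dx,dz mm 35.3 61.7
0.875 dx,dz mm 45.2 68.7
1.0 dx,dz mm 55.9 74.3
1.125 dx,dz mm 67.2 78.7
1.25 dx,dz mm 79.0 81.5
1.375 dx,dz mm 91.1 82.9
1.5 dx,dz mm 103.2 82.7
1.625 dx,dz mm 115.2 81.1
1.75 dx,dz mm 126.9 78.0
1.875 dx,dz mm 138.1 73.4
2.0 dx,dz mm 148.7 67.5
2.125 dx,dz mm 158.4 60.3
2.25 dx,dz mm 167.2 51.9
2.375 dx,dz mm 174.9 42.5
2.5 dx,dz mm 181.3 32.2
```

```bash
python3 -m inch '{"offset":[[-5,15,35],[-10,30,75],[-17,45,115],[-25,65,155],[-30,85,190],[-34,91,216],[-34,91,216],[-34,91,216]],"roll":[0,-1,-2,-2.4,-2.4,-2.4,-2.4,-2.4]}' 0 15
python3 -c "
from h import *
go([.6227,-.0277,.118],12.4)"
```

```text
clock: 5.1
tcp_pos: [0.6226, -0.0277, 0.179]
ee_rot: [0.0, 0.994, 0.107, -0.0]
force: [1.1, -0.4, 0.8]
grip_width: 0.0455
grasp_force: 0.0
go [0.1, -0.0, 61.0] roll -0.1 tcp [0.6226, -0.0277, 0.179] yaw 12.3
```

```bash
python3 -m inch '{"offset":[[0,0,30],[0,0,50],[0,0,61],[0,0,61]],"roll":[0,0,0,0]}'
python3 -m inch '{"offset":[[0,0,0],[0,0,0],[0,0,0],[0,0,0],[0,0,0]],"roll":[0,0,0,0,0]}' -1 15
python3 -m inch '{"offset":[[1,0,-6],[2.5,0,-12],[6.4,0,-23],[11.8,0,-34],[18.5,0,-44],[26,0,-53],[35,0,-62],[35,0,-62]],"roll":[0,0,0,0,0,0,0,0]}'
```

```text
clock: 5.5
tcp_pos: [0.6225, -0.0265, 0.1176]
ee_rot: [-0.0, 0.994, 0.108, -0.0]
force: [-0.7, 0.4, 0.1]
grip_width: 0.0457
grasp_force: 0.0
clock: 6.0
tcp_pos: [0.6225, -0.0266, 0.1177]
ee_rot: [0.0, 0.994, 0.108, 0.0]
force: [-0.4, -0.7, 1.4]
grip_width: 0.0137
grasp_force: 15.0
clock: 6.8
tcp_pos: [0.6581, -0.0187, 0.1809]
ee_rot: [-0.0, 0.994, 0.108, 0.001]
force: [-0.1, -0.0, -0.4]
grip_width: 0.0135
grasp_force: 15.0
```

```bash
python3 -m inch '{"offset":[[20.6,0,-12.6],[43.7,0,-19.8],[67.9,0,-21],[91.6,0,-16.3],[113.4,0,-5.8],[131.9,0,9.8],[144,0,26],[144,0,26]],"roll":[0,0,0,0,0,0,0,0]}'
python3 -m inch '{"offset":[[0,0,0],[0,0,0],[0,0,0]],"roll":[0,0,0]}' -0.2
python3 -m inch '{"offset":[[0,0,-40],[0,0,-80],[-20,-20,-110],[-60,-40,-150],[-90,-60,-170],[-90,-60,-170]],"roll":[8,16,24,32,40,48]}'
python3 - <<'E'
from h import *
ro=np.array([.6773,.0541,.125]); go(ro+[0,0,.06],102.4)
P=wpose(); np.savez('w3.npz',p=P[0],M=P[1]); save('wrist','w3')
E
```

```text
clock: 7.6
tcp_pos: [0.8012, 0.0131, 0.1546]
ee_rot: [-0.0, 0.994, 0.108, 0.003]
force: [10.1, 6.1, 7.1]
grip_width: 0.0137
grasp_force: 15.0
clock: 7.9
tcp_pos: [0.7967, 0.0116, 0.1532]
ee_rot: [-0.0, 0.994, 0.108, -0.0]
force: [0.4, 1.1, -0.9]
grip_width: 0.0347
grasp_force: 0.0
clock: 8.5
tcp_pos: [0.6943, 0.0523, 0.3283]
ee_rot: [-0.001, 0.951, -0.308, 0.002]
force: [1.3, 1.3, 0.4]
grip_width: 0.0367
grasp_force: 0.0
go [-15.4, 8.9, 143.2] roll 41.7 tcp [0.6943, 0.0523, 0.3283] yaw -35.91
```

View pics/w3.png

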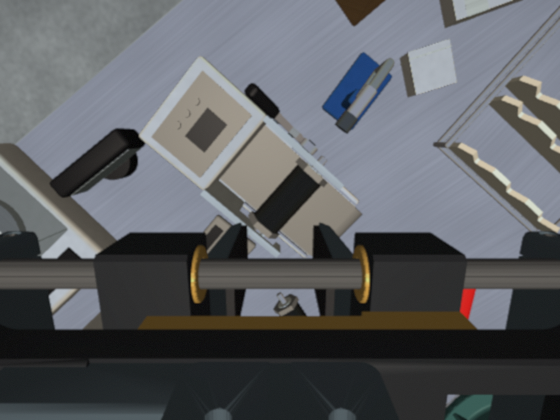

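Picture: the lever is open, its handle pointing back at (262,100), and the roller is still seated at (288,198). Going for the roller.

```bash
python3 -m inch '{"offset":[[-3,2,20],[-6,4,40],[-9,6,60],[-12,8,80],[-15.4,8.9,83],[-15.4,8.9,83],[-15.4,8.9,83]],"roll":[8,16,24,32,40,41.7,41.7]}' 0.55
python3 -m inch '{"offset":[[0,0,40],[0,0,80],[0,0,100],[0,0,120],[0,0,138],[0,0,138]],"roll":[0,0,0,0,0,0]}'
python3 -c "
from h import *
go([.6773,.0541,.106],102.4)"
```

```text
clock: 9.25
tcp_pos: [0.6789, 0.0526, 0.2403]
ee_rot: [0.0, 0.782, -0.623, -0.0]
force: [0.9, 0.9, -1.1]
grip_width: 0.0705
grasp_force: 0.0
clock: 9.85
tcp_pos: [0.6776, 0.0527, 0.1003]
ee_rot: [0.001, 0.782, -0.624, -0.001]
force: [-0.7, -0.2, -0.1]
grip_width: 0.0707
grasp_force: 0.0
go [-1.5, -0.0, -5.7] roll 0.4 tcp [0.6776, 0.0527, 0.1003] yaw -77.2
```

```bash
python3 -m inch '{"offset":[[-1,0,-5.5],[-1,0,-5.5]],"roll":[0,0]}'
python3 -m inch '{"offset":[[0,0,0],[0,0,0],[0,0,0],[0,0,0],[0,0,0]],"roll":[0,0,0,0,0]}' -1 35
python3 -m inch '{"offset":[[0,0,-3],[0,0,-6],[0,7,-6],[0,14,-6],[0,20,-6],[0,20,-6]],"roll":[0,0,0,0,0,0]}'
```

```text
clock: 10.05
tcp_pos: [0.6797, 0.0539, 0.1101]
ee_rot: [-0.001, 0.781, -0.624, 0.001]
force: [0.5, -0.5, 1.5]
grip_width: 0.0706
grasp_force: 0.0
clock: 10.55
tcp_pos: [0.6782, 0.0537, 0.1079]
ee_rot: [0.0, 0.781, -0.625, -0.0]
force: [2.3, 0.4, 2.1]
grip_width: 0.0342
grasp_force: 31.7
clock: 11.15
tcp_pos: [0.6578, 0.0492, 0.1137]
ee_rot: [0.0, 0.781, -0.625, -0.0]
force: [1.5, -0.2, -2.6]
grip_width: 0.0336
grasp_force: 30.5
```

```bash
python3 -m inch '{"offset":[[0,0,8],[0,0,16],[0,0,24],[0,0,32],[0,0,32]],"roll":[0,0,0,0,0]}'
python3 -m inch '{"offset":[[0,12,0],[0,25,0],[0,40,0],[0,48,0],[0,48,0]],"roll":[0,0,0,0,0]}'
```

```text
clock: 11.65
tcp_pos: [0.658, 0.0494, 0.0801]
ee_rot: [0.001, 0.781, -0.625, -0.001]
force: [0.5, -0.7, -2.9]
grip_width: 0.0336
grasp_force: 30.5
clock: 12.15
tcp_pos: [0.6108, 0.0386, 0.0822]
ee_rot: [0.0, 0.781, -0.625, -0.0]
force: [0.3, -0.9, -2.0]
grip_width: 0.0333
grasp_force: 30.5
```

```bash
python3 -m inch '{"offset":[[0,0,-40],[0,0,-90],[0,0,-140],[0,0,-140]],"roll":[0,0,0,0]}'
python3 -c "
from h import *
go([.5879,-.3752,.14],-74.9)"
```

```text
clock: 12.55
tcp_pos: [0.6162, 0.039, 0.2295]
ee_rot: [-0.004, 0.781, -0.625, 0.004]
force: [0.4, -0.0, -3.0]
grip_width: 0.0339
grasp_force: 30.5
go [397.8, 119.4, 89.1] roll -2.4 tcp [0.6162, 0.039, 0.2295] yaw -77.33
```

```bash
python3 -m inch '{"offset":[[40,12,0],[90,27,0],[140,42,0],[190,57,0],[240,72,0],[290,87,10],[335,102,30],[370,112,50]],"roll":[0,-1,-2,-2.4,-2.4,-2.4,-2.4,-2.4]}'
python3 -m inch '{"offset":[[25,6,20],[28,7,35],[28,7,35],[28,7,35]],"roll":[0,0,0,0]}'
python3 - <<'E'
from h import *
go([.5879,-.3752,.028],-74.9)
P=wpose(); np.savez('w4.npz',p=P[0],M=P[1]); save('wrist','w4')
E
```

```text
clock: 13.35
tcp_pos: [0.5843, -0.3453, 0.1738]
ee_rot: [-0.0, 0.794, -0.608, 0.001]
force: [1.0, 0.7, -2.3]
grip_width: 0.0338
grasp_force: 30.5
clock: 13.75
tcp_pos: [0.5848, -0.3707, 0.1388]
ee_rot: [-0.0, 0.794, -0.608, -0.0]
force: [0.2, 0.8, -2.2]
grip_width: 0.0336
grasp_force: 30.5
go [5.2, -1.8, 110.8] roll 0.0 tcp [0.5848, -0.3707, 0.1388] yaw -74.9
```

View pics/w4.png

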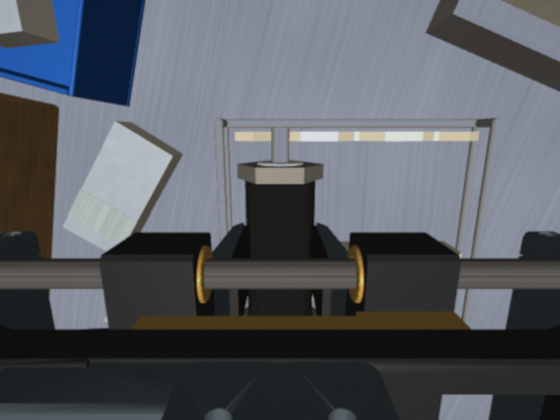

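The picture shows the held roller square in the gripper, its upper cheek's outer edge near row 164 and the far comb at row 136.

```bash
python3 - <<'E'
from h import *
d=np.load('w4.npz');p,M=d['p'],d['M'];C=wl('w4')
for h in(.017,.010): 
  for x,z in((.05,.021),(.05,-.0),(.05,-.021),(.07,.0),(.07,.005)):
    print(h,x,z,proj(C,p+M@np.array([x,0,-h-z])).round(1))
b=(np.radians(15.1));c=np.array([.5184,-.394,.058]);Y=np.array([-np.sin(b),np.cos(b),0])
print(proj(C,[c-.054*Y,c-.062*Y]))
E
python3 - <<'E'
import cv2
im=cv2.imread('pics/w4.png')[112:232,215:345]
cv2.imwrite('pics/w4c.png',cv2.resize(im,None,fx=4,fy=4,interpolation=cv2.INTER_CUBIC))
E
```

```text
0.017 0.05 0.021 [[279.7 164.1]]
0.017 0.05 -0.0 [[279.7 160.7]]
0.017 0.05 -0.021 [[279.7 157.9]]
0.017 0.07 0.0 [[279.7 123.6]]
0.017 0.07 0.005 [[279.7 123.3]]
0.01 0.05 0.021 [[279.7 162.9]]
0.01 0.05 -0.0 [[279.7 159.7]]
0.01 0.05 -0.021 [[279.7 157.1]]
0.01 0.07 0.0 [[279.7 124. ]]
0.01 0.07 0.005 [[279.7 123.7]]
[[362.10057803 140.25328157]
 [362.67625856 130.5659773 ]]
```

View pics/w4c.png

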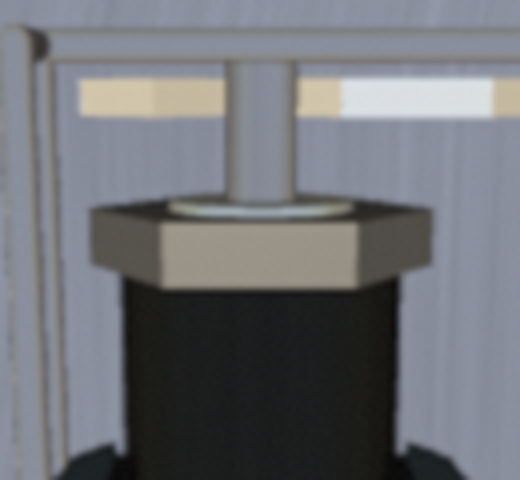

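Roller centre sits 1.8 mm back along tool x; corrected in the placing.

```bash
python3 -m inch '{"offset":[[7,-2,20],[7,-2,50],[7,-2,75],[7,-2,90],[7,-2,102],[7,-2,110],[7,-2,110]],"roll":[0,0,0,0,0,0,0]}'
python3 -m inch '{"offset":[[0,0,0],[0,0,0],[0,0,0]],"roll":[0,0,0]}' 0.25
python3 -m inch '{"offset":[[0,0,-20],[0,0,-60],[0,0,-110],[0,0,-160],[0,0,-200],[0,0,-200]],"roll":[0,0,0,0,0,0]}'
python3 - <<'E'
from h import *
go([.6227+.1813*.9767,-.0277+.1813*.2147,.25],12.4)
P=wpose(); np.savez('w5.npz',p=P[0],M=P[1]); save('wrist','w5')
E
```

```text
clock: 14.5
tcp_pos: [0.5889, -0.3778, 0.029]
ee_rot: [-0.0, 0.794, -0.608, 0.0]
force: [0.0, -0.4, -3.1]
grip_width: 0.0338
grasp_force: 30.5
clock: 14.8
tcp_pos: [0.5889, -0.3782, 0.0298]
ee_rot: [-0.0, 0.794, -0.608, 0.001]
force: [-0.8, -0.1, 0.1]
grip_width: 0.0546
grasp_force: 0.0
clock: 15.4
tcp_pos: [0.591, -0.3796, 0.2376]
ee_rot: [-0.0, 0.794, -0.608, 0.005]
force: [0.1, -0.1, 0.3]
grip_width: 0.0567
grasp_force: 0.0
go [-323.0, -303.3, -13.0] roll -87.3 tcp [0.591, -0.3796, 0.2376] yaw -74.93
```

View pics/w5.png

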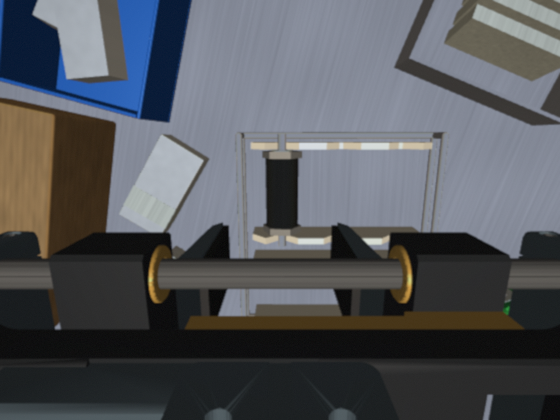

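Roller long_1 lies in the far notch of the wide row (axle ends at (281,145) and (282,238)). Now back to shut lever_long.

```bash
python3 -m inch '{"offset":[[-30,-25,-20],[-65,-60,-20],[-100,-95,-20],[-135,-130,-20],[-170,-165,-20],[-205,-200,-20],[-240,-235,-20],[-275,-270,-20]],"roll":[-8,-16,-24,-32,-40,-48,-56,-64]}' -0.2
python3 -c "
from h import *
go([.7975,.0115,.25],12.4)"
```

```text
clock: 16.25
tcp_pos: [0.7778, -0.0401, 0.2484]
ee_rot: [0.0, 0.996, -0.092, -0.001]
force: [-0.1, 0.3, 0.8]
grip_width: 0.0366
grasp_force: 0.0
go [9.9, -54.3, -1.6] roll -23.0 tcp [0.7778, -0.0401, 0.2484] yaw -10.6
```

```bash
python3 -m inch '{"offset":[[5,-25,0],[9.9,-54,0],[9.9,-54,0],[9.9,-54,0]],"roll":[-8,-16,-23,-23]}'
python3 -c "
from h import *
go([.7975,.0115,.152],12.4)"
```

```text
clock: 16.65
tcp_pos: [0.7971, 0.0099, 0.248]
ee_rot: [-0.0, 0.994, 0.107, -0.001]
force: [1.0, -0.0, 0.7]
grip_width: 0.0368
grasp_force: 0.0
go [0.8, -1.4, 96.0] roll -0.2 tcp [0.7971, 0.0099, 0.248] yaw 12.25
```

```bash
python3 -m inch '{"offset":[[0.8,-1.4,35],[0.8,-1.4,65],[0.8,-1.4,85],[0.8,-1.4,95],[0.8,-1.4,95]],"roll":[0,0,0,0,0]}'
python3 -m inch '{"offset":[[0,0,0],[0,0,0],[0,0,0],[0,0,0]],"roll":[0,0,0,0]}' -1 15
python3 -m inch '{"offset":[[-7,0,-10],[-14,0,-20],[-33,0,-35],[-54,0,-46],[-78,0,-50.5],[-102,0,-49],[-125,0,-42],[-146,0,-29.5]],"roll":[0,0,0,0,0,0,0,0]}'
python3 -m inch '{"offset":[[-17,0,17],[-24,0,28],[-29,0,38],[-33,0,50],[-35,0,61],[-35,0,61]],"roll":[0,0,0,0,0,0]}'
```

```text
clock: 17.15
tcp_pos: [0.7975, 0.0102, 0.1527]
ee_rot: [-0.0, 0.995, 0.104, -0.001]
force: [0.5, -0.3, 0.2]
grip_width: 0.0367
grasp_force: 0.0
clock: 17.55
tcp_pos: [0.7986, 0.0124, 0.1552]
ee_rot: [-0.001, 0.994, 0.105, 0.001]
force: [-1.0, 12.3, 3.9]
grip_width: 0.0136
grasp_force: 15.0
clock: 18.35
tcp_pos: [0.6554, -0.0194, 0.1856]
ee_rot: [-0.0, 0.994, 0.105, 0.002]
force: [0.2, 6.2, 3.5]
grip_width: 0.0137
grasp_force: 15.0
clock: 18.95
tcp_pos: [0.6188, -0.0274, 0.1214]
ee_rot: [-0.0, 0.994, 0.105, -0.002]
force: [-11.2, 0.1, 2.5]
grip_width: 0.0141
grasp_force: 15.0
```

```bash
python3 -m inch '{"offset":[[0,0,0],[0,0,0],[0,0,-30],[0,0,-80],[0,0,-130],[0,0,-180],[0,0,-220],[0,0,-250]],"roll":[0,0,0,0,0,0,0,0]}' -0.2
python3 -c "
from h import *
go([.475,.45,.38],14)"
```

```text
clock: 19.75
tcp_pos: [0.6219, -0.0273, 0.3766]
ee_rot: [0.0, 0.994, 0.105, 0.002]
force: [0.3, -0.3, -0.8]
grip_width: 0.0364
grasp_force: 0.0
go [-43.8, -497.5, -4.3] roll -1.9 tcp [0.6219, -0.0273, 0.3766] yaw 12.06
```

```bash
python3 -m inch '{"offset":[[-4,-45,0],[-8,-95,0],[-13,-145,0],[-17,-195,0],[-21,-245,0],[-26,-295,0],[-30,-345,0],[-35,-395,0]],"roll":[-1,-2,-2,-2,-2,-2,-2,-2]}'
python3 -m inch '{"offset":[[-4,-60,0],[-9,-100,0],[-9,-103,0],[-9,-103,0]],"roll":[0,0,0,0]}'
python3 - <<'E'
from h import *
P=wpose(); print(P[0],yaw(P[1])); np.savez('w6.npz',p=P[0],M=P[1]); im=save('wrist','w6full')
for q in('short_1_mid','lever_short_grip','long_2_mid'): print(q,[(np.round(d['at'],3).tolist(),round(d['conf'],2)) for d in spot_in(q,'wrist')])
c=im[70:235,150:400,::-1]; cv2.imwrite('pics/w6.png',cv2.resize(c,None,fx=3.2,fy=3.2,interpolation=cv2.INTER_CUBIC))
E
```

```text
clock: 20.55
tcp_pos: [0.5041, 0.3524, 0.3734]
ee_rot: [-0.0, 0.992, 0.122, 0.001]
force: [0.5, -0.0, 0.5]
grip_width: 0.0363
grasp_force: 0.0
clock: 20.95
tcp_pos: [0.4706, 0.4491, 0.3727]
ee_rot: [-0.0, 0.992, 0.123, 0.0]
force: [0.5, 0.7, -0.1]
grip_width: 0.0365
grasp_force: 0.0
[0.47057974 0.44906731 0.37272189] 14.182647860878324
short_1_mid [([0.497, 0.44, 0.142], 0.69)]
lever_short_grip [([0.484, 0.387, 0.142], 0.96)]
long_2_mid []
```

View pics/w6.png

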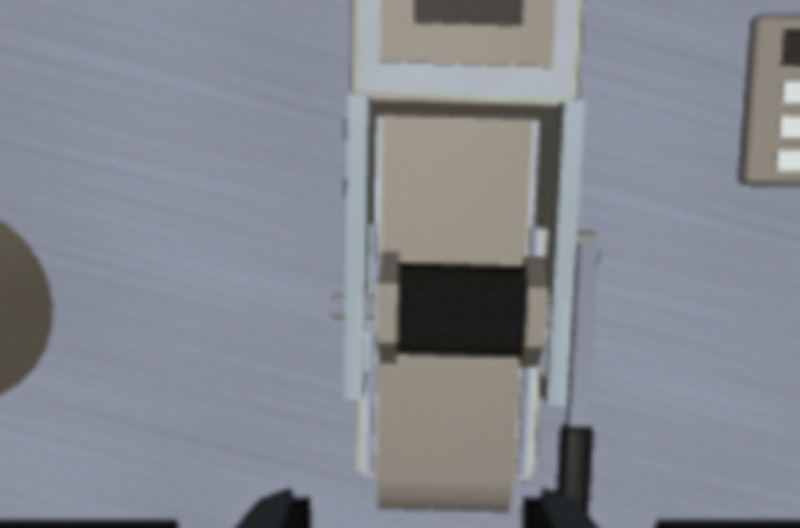

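Crop: plate centre lines (357,95)-(353,398) and (574,100)-(557,403), roller centre (462,310), handle rear end (577,428).

Run:
```python
from h import *
C=wl('w6'); s=3.2
f=lambda u,v,z:ray(C,(150+(u-1.1)/s,70+(v-1.1)/s),z)
l=[f(357,95,.145),f(353,398,.145)];r=[f(574,100,.145),f(557,403,.145)]
yy=[np.degrees(np.arctan2(*(q[0]-q[1])[[1,0]])) for q in(l,r)]; print(yy)
ro=f(462,310,.125); a=f(389,308,.13)-f(535,310,.13); print('roller',ro,'yaw',np.degrees(np.arctan2(a[1],a[0]))-90)
y=np.radians(np.mean(yy)); X=np.array([np.cos(y),np.sin(y),0]);Y=np.array([-X[1],X[0],0])
print('l.Y',[(p-ro)@Y for p in l],'r.Y',[(p-ro)@Y for p in r])
e=f(577,428,.14); print('handle rear end local',(e-ro)@X,(e-ro)@Y)
h=ro-.072*X-.053*Y+[0,0,.012-.019]; print('tcp for handle by model',h); go(h+[0,0,.06],np.degrees(y))
```

```text
[np.float64(12.614635030081418), np.float64(12.889638059602794)]
roller [0.49558575 0.43563796 0.125     ] yaw 13.409232009290577
l.Y [np.float64(0.04546061042352519), np.float64(0.04575275915148424)] r.Y [np.float64(-0.0404009151854945), np.float64(-0.040693725885352444)]
handle rear end local -0.047911174041572226 -0.05067865784317148
tcp for handle by model [0.43706059 0.36805241 0.118     ]
go [-52.7, 68.3, 194.7] roll 1.2 tcp [0.4716, 0.447, 0.3727] yaw 13.99
```

```bash
python3 -m inch '{"offset":[[-15,15,40],[-30,35,80],[-45,55,125],[-53.3,65.5,165],[-53.3,65.5,195],[-53.3,65.5,195],[-53.3,65.5,195]],"roll":[1.2,1.2,1.2,1.2,1.2,1.2,1.2]}' 0 15
python3 -c "
from h import *
go([.4365,.3704,.118],12.75)"
```

```text
clock: 21.85
tcp_pos: [0.436, 0.3714, 0.1784]
ee_rot: [-0.0, 0.994, 0.112, 0.0]
force: [1.6, 0.8, 1.1]
grip_width: 0.0459
grasp_force: 0.0
go [0.3, 1.1, 60.4] roll 0.1 tcp [0.436, 0.3714, 0.1784] yaw 12.81
```

```bash
python3 -m inch '{"offset":[[0,1,30],[0,1,50],[0,1,60.5],[0,1,60.5]],"roll":[0,0,0,0]}'
python3 -m inch '{"offset":[[0,0,0],[0,0,0],[0,0,0],[0,0,0],[0,0,0]],"roll":[0,0,0,0,0]}' -1 15
python3 -m inch '{"offset":[[1,0,-6],[2.5,0,-12],[6.4,0,-23],[11.8,0,-34],[18.5,0,-44],[26,0,-53],[35,0,-62],[35,0,-62]],"roll":[0,0,0,0,0,0,0,0]}'
```

```text
clock: 22.25
tcp_pos: [0.4358, 0.3709, 0.1173]
ee_rot: [-0.0, 0.994, 0.112, 0.0]
force: [-0.4, 0.7, 0.4]
grip_width: 0.0459
grasp_force: 0.0
clock: 22.75
tcp_pos: [0.4357, 0.3699, 0.117]
ee_rot: [0.001, 0.994, 0.112, 0.0]
force: [2.0, -6.5, 0.4]
grip_width: 0.0137
grasp_force: 15.0
clock: 23.55
tcp_pos: [0.4706, 0.3779, 0.1797]
ee_rot: [0.001, 0.994, 0.112, 0.0]
force: [0.6, -8.0, 2.0]
grip_width: 0.0135
grasp_force: 15.0
```

```bash
python3 -m inch '{"offset":[[20.6,0,-12.6],[43.7,0,-19.8],[67.9,0,-21],[91.6,0,-16.3],[113.4,0,-5.8],[131.9,0,9.8],[144,0,26],[144,0,26]],"roll":[0,0,0,0,0,0,0,0]}'
python3 -m inch '{"offset":[[0,0,0],[0,0,0],[0,0,0]],"roll":[0,0,0]}' -0.2
python3 -m inch '{"offset":[[0,0,-30],[0,0,-60],[-15,-10,-80],[-30,-20,-90],[-50,-30,-90],[-70,-40,-90],[-90,-50,-90],[-90,-50,-90]],"roll":[0,8,16,24,32,40,48,56]}'
python3 - <<'E'
from h import *
go([.4951,.4378,.2],-77.25)
E
```

```text
clock: 24.35
tcp_pos: [0.6146, 0.4102, 0.1539]
ee_rot: [-0.0, 0.994, 0.112, 0.003]
force: [13.6, -9.0, 9.1]
grip_width: 0.0138
grasp_force: 15.0
clock: 24.65
tcp_pos: [0.6095, 0.4105, 0.1527]
ee_rot: [0.0, 0.994, 0.112, -0.0]
force: [-0.8, 0.3, -0.5]
grip_width: 0.0348
grasp_force: 0.0
clock: 25.45
tcp_pos: [0.5084, 0.4398, 0.2429]
ee_rot: [0.0, 0.929, -0.369, -0.0]
force: [1.0, -0.3, 0.2]
grip_width: 0.0363
grasp_force: 0.0
go [-8.3, 10.6, 42.9] roll 33.9 tcp [0.5084, 0.4398, 0.2429] yaw -43.36
```

```bash
python3 -m inch '{"offset":[[-3,4,10],[-6,8,25],[-8.3,10.6,40],[-8.3,10.6,43],[-8.3,10.6,43],[-8.3,10.6,43],[-8.3,10.6,43]],"roll":[8,16,24,32,33.9,33.9,33.9]}' 0.55
python3 - <<'E'
from h import *
go([.4951,.4378,.106],-77.25)
P=wpose(); np.savez('w7.npz',p=P[0],M=P[1]); save('wrist','w7')
E
```

```text
clock: 26.15
tcp_pos: [0.5187, 0.39, 0.1815]
ee_rot: [-0.068, 0.837, -0.536, -0.081]
force: [1.1, -0.4, -0.7]
grip_width: 0.0707
grasp_force: 0.0
go [-36.4, 3.6, 84.8] roll 12.2 tcp [0.5187, 0.39, 0.1815] yaw -65.1
```

```bash
python3 -c "
from h import *
s=state(); print(s['joints'],s['dq'],s['force'],s['clock'],s['tcp_pos']); P=wpose(); print(P[1])"
```

```text
[0.51514781 0.288263   1.88589891 0.25669063 0.93823494 3.07631248] [ 0.01245313  0.00194876 -0.01393937 -0.02350258  0.01770276 -0.00111023] [-1.06803817 -0.1441469  -1.2737243 ] 26.2 [0.51868178 0.38975238 0.18129556]
[[ 0.41135638 -0.90933433 -0.06242602]
 [-0.88748421 -0.41519892  0.19995409]
 [-0.20774433 -0.02685029 -0.97781458]]
```

View pics/w7.png

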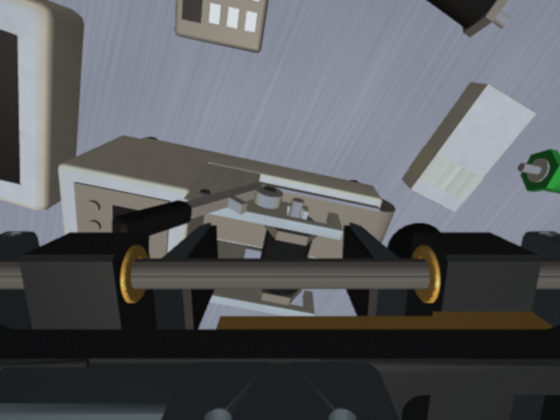

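The picture (tilted) shows the lever open and the roller at (288,245). Joint 6 is at its limit, so I'll use the half-turned grasp and roll back high up.

```bash
python3 -m inch '{"offset":[[0,0,-15],[0,0,-40],[0,0,-70],[0,0,-100],[0,0,-100],[0,0,-100],[0,0,-100],[0,0,-100]],"roll":[-8,-16,-24,-32,-40,-48,-56,-64]}'
python3 -m inch '{"offset":[[0,0,0],[0,0,0],[0,0,0],[0,0,0],[0,0,0],[0,0,0],[0,0,0],[0,0,0]],"roll":[-8,-16,-24,-32,-40,-48,-56,-64]}'
python3 -c "
from h import *
s=state(); print(s['joints']);go([.4951,.4378,.2],102.75)"
```

```text
clock: 27.0
tcp_pos: [0.5251, 0.3706, 0.2798]
ee_rot: [-0.1, 0.994, -0.007, -0.032]
force: [0.1, 0.1, 0.9]
grip_width: 0.0708
grasp_force: 0.0
clock: 27.8
tcp_pos: [0.525, 0.3706, 0.2797]
ee_rot: [-0.102, 0.847, 0.521, 0.026]
force: [0.0, 0.4, -0.0]
grip_width: 0.0705
grasp_force: 0.0
[0.48403194 0.17545026 1.83133169 0.2313849  1.10709767 0.85123947]
go [33.3, -44.3, 93.2] roll -40.2 tcp [0.525, 0.3706, 0.2797] yaw 62.54
```

The commanded pose kept a 12° tilt (joint 4 = 0.23). I'll undo it in free air by pressing against joint 6's opposite limit, which drives joint 4 back.

```bash
cat >> h.py <<'E'
def tilt():
    s=state(); P=wpose(); z=P[1][:,2]; a=s['joints'][0]
    print('j',np.round(s['joints'],3),'tilt deg radial',round(np.degrees(z[0]*np.cos(a)+z[1]*np.sin(a)),2),'lateral',round(np.degrees(-z[0]*np.sin(a)+z[1]*np.cos(a)),2),'tcp',P[0].round(3),'yaw',round(yaw(P[1]),1))
E
for i in 1 2; do :; done
python3 -m inch '{"offset":[[0,0,-30],[0,0,-60],[0,0,-90],[0,0,-120],[0,0,-120],[0,0,-120],[0,0,-120],[0,0,-120]],"roll":[-8,-16,-24,-32,-40,-48,-56,-64]}'
python3 -m inch '{"offset":[[0,0,0],[0,0,0],[0,0,0],[0,0,0],[0,0,0],[0,0,0],[0,0,0],[0,0,0]],"roll":[-8,-16,-24,-32,-40,-48,-56,-64]}' >/dev/null
python3 -m inch '{"offset":[[0,0,0],[0,0,0],[0,0,0],[0,0,0],[0,0,0],[0,0,0],[0,0,0],[0,0,0]],"roll":[-8,-16,-24,-32,-40,-48,-56,-64]}' >/dev/null
python3 -c "
from h import *
tilt()"
```

```text
clock: 28.6
tcp_pos: [0.5325, 0.3466, 0.3971]
ee_rot: [-0.072, 0.442, 0.891, 0.076]
force: [-0.7, 0.3, 0.3]
grip_width: 0.0708
grasp_force: 0.0
j [ 0.444  0.079  1.728  0.215  1.31  -2.492] tilt deg radial 1.69 lateral 11.82 tcp [0.532 0.347 0.397] yaw -105.4
```

```bash
python3 -m inch '{"offset":[[0,0,0],[0,0,0],[0,0,0],[0,0,0],[0,0,0],[0,0,0],[0,0,0],[0,0,0]],"roll":[-8,-16,-24,-32,-40,-46,-46,-46]}'
python3 -c "
from h import *
tilt()"
```

```text
clock: 31.0
tcp_pos: [0.5075, 0.3885, 0.4048]
ee_rot: [-0.056, 0.844, -0.53, -0.053]
force: [-0.3, -0.5, 0.0]
grip_width: 0.0707
grasp_force: 0.0
j [ 0.551  0.072  1.717  0.149  1.302 -3.076] tilt deg radial 3.02 lateral 8.22 tcp [0.508 0.389 0.405] yaw -64.1
```

```bash
python3 -m inch '{"offset":[[0,0,0],[0,0,0],[0,0,0],[0,0,0]],"roll":[-8,-14,-14,-14]}' >/dev/null
python3 -c "
from h import *
tilt()"
```

```text
j [ 0.677  0.065  1.715  0.073  1.29  -3.076] tilt deg radial 4.16 lateral 4.02 tcp [0.471 0.435 0.409] yaw -55.8
```

```bash
python3 -m inch '{"offset":[[0,0,0],[0,0,0],[0,0,0],[0,0,0]],"roll":[-8,-13,-13,-13]}' >/dev/null
python3 -c "
from h import *
tilt(); P=wpose(); a=state()['joints'][0]; print('inward 100mm in tool axes',(P[1].T@np.array([-np.cos(a),-np.sin(a),0])*100).round(1), 'down 100',(P[1].T@np.array([0,0,-100])).round(1))"
```

```text
j [ 7.920e-01  6.100e-02  1.719e+00 -3.000e-03  1.279e+00 -3.076e+00] tilt deg radial 4.77 lateral -0.14 tcp [0.433 0.472 0.409] yaw -48.3
inward 100mm in tool axes [ 6.4 99.4 -8.3] down 100 [ 0.3  8.3 99.7]
```

```bash
python3 -m inch '{"offset":[[0,20,0],[0,40,0],[0,60,0],[0,80,0],[0,100,0],[0,120,0],[0,120,0],[0,120,0]],"roll":[8,16,24,32,40,48,56,64]}' >/dev/null
python3 -m inch '{"offset":[[0,0,0],[0,0,0],[0,0,0],[0,0,0],[0,0,0],[0,0,0],[0,0,0],[0,0,0]],"roll":[8,16,24,32,40,48,56,64]}' >/dev/null
python3 -m inch '{"offset":[[0,0,0],[0,0,0],[0,0,0],[0,0,0],[0,0,0],[0,0,0],[0,0,0],[0,0,0]],"roll":[8,16,24,32,40,48,56,64]}' >/dev/null
python3 -c "
from h import *
tilt(); P=wpose(); a=state()['joints'][0]; print('inward 100mm in tool axes',(P[1].T@np.array([-np.cos(a),-np.sin(a),0])*100).round(1))"
```

```text
j [ 0.806 -0.153  1.941 -0.004  1.271  0.296] tilt deg radial 4.78 lateral -0.22 tcp [0.345 0.392 0.399] yaw 119.3
inward 100mm in tool axes [-29.  -95.3  -8.3]
```

```bash
python3 -m inch '{"offset":[[-6,-20,-2],[-12,-40,-3.5],[-17,-57,-5],[-23,-76,-7],[-29,-95,-8.3],[-35,-114,-10],[-41,-133,-12],[-41,-133,-12]],"roll":[0,0,0,0,0,0,0,0]}' >/dev/null
python3 -c "
from h import *
tilt(); s=state(); print(s['force'],np.linalg.norm(s['tcp_pos'][:2]))"
```

```text
j [ 0.803 -0.446  2.151 -0.004  1.351  0.287] tilt deg radial 4.84 lateral -0.2 tcp [0.248 0.289 0.399] yaw 119.7
[ 0.78697418  0.40741026 -0.23881053] 0.3809513507504811
```

```bash
python3 -m inch '{"offset":[[-6,-20,-2],[-12,-40,-3.5],[-17,-57,-5],[-23,-76,-7],[-29,-95,-8.3],[-35,-114,-10],[-35,-114,-10]],"roll":[0,0,0,0,0,0,0]}' >/dev/null
python3 -c "
from h import *
tilt(); s=state(); print(s['force'],np.linalg.norm(s['tcp_pos'][:2]))"
```

```text
j [ 0.798 -0.732  2.292 -0.003  1.497  0.28 ] tilt deg radial 4.88 lateral -0.18 tcp [0.166 0.203 0.399] yaw 119.7
[ 0.18588829  1.34916986 -0.33673123] 0.2620841646752982
```

```bash
python3 -m inch '{"offset":[[-6,-19,-1.7],[-9,-29,-2.5],[-9,-29,-2.5]],"roll":[0,0,0]}' >/dev/null
python3 -c "
from h import *
tilt(); s=state(); print(s['force'],np.linalg.norm(s['tcp_pos'][:2]))"
```

```text
j [ 0.81  -0.737  2.296 -0.006  1.516  0.29 ] tilt deg radial 3.84 lateral -0.35 tcp [0.159 0.199 0.398] yaw 119.8
[-0.2583427   0.26208632  0.70860021] 0.2546623568728514
```

```bash
python3 -m inch '{"offset":[[-12,-38,-3],[-24,-76,-6],[-30,-95,-7],[-30,-95,-7],[-30,-95,-7]],"roll":[0,0,0,0,0]}' >/dev/null
python3 -c "
from h import *
tilt(); s=state(); print(s['force'],np.linalg.norm(s['tcp_pos'][:2]))"
```

```text
j [ 0.867 -0.739  2.305 -0.014  1.543  0.347] tilt deg radial 1.84 lateral -0.78 tcp [0.142 0.197 0.392] yaw 119.8
[ 0.24819354  0.84557706 -0.58494631] 0.24339141096373682
```

```bash
python3 -m inch '{"offset":[[-25,-32,-2],[-50,-64,-3],[-59,-75,-3],[-59,-75,-3],[-59,-75,-3]],"roll":[0,0,0,0,0]}' >/dev/null
python3 -c "
from h import *
tilt(); s=state(); print(s['force'],np.linalg.norm(s['tcp_pos'][:2]))"
```

```text
j [ 0.726 -0.739  2.314 -0.012  1.568  0.207] tilt deg radial -0.09 lateral -0.72 tcp [0.161 0.169 0.387] yaw 119.7
[-1.16863587  0.24769714 -1.11362439] 0.23311855312545293
```

Tilt removed (under 0.8°). Back to the short feeder's roller.

```bash
python3 -c "
from h import *
go([.4951,.4378,.387],102.75)"
```

```text
go [67.8, 423.7, -0.6] roll 17.0 tcp [0.1607, 0.1688, 0.3868] yaw 119.72
```

```bash
python3 -m inch '{"offset":[[5,40,0],[12,85,0],[20,130,0],[27,175,0],[35,220,0],[43,268,0],[51,318,0],[59,368,0]],"roll":[3,6,9,12,15,17,17,17]}' >/dev/null
python3 -m inch '{"offset":[[0,15,15],[0,20,60],[0,20,110],[0,20,160],[0,20,170],[0,20,170]],"roll":[0,0,0,0,0,0]}' 0.55
python3 -c "
from h import *
tilt();go([.4951,.4378,.18],102.75)"
```

```text
clock: 38.4
tcp_pos: [0.4699, 0.4046, 0.2157]
ee_rot: [0.006, 0.624, 0.781, -0.003]
force: [0.2, -0.3, 0.7]
grip_width: 0.0707
grasp_force: 0.0
j [ 0.679  0.226  1.882 -0.015  1.038  0.464] tilt deg radial -0.22 lateral -0.72 tcp [0.47  0.405 0.216] yaw 102.8
go [27.3, 31.9, 35.5] roll 0.0 tcp [0.4699, 0.4046, 0.2157] yaw 102.77
```

```bash
python3 -m inch '{"offset":[[15,16,0],[27.3,32,20],[27.3,32,35],[27.3,32,35],[27.3,32,35]],"roll":[0,0,0,0,0]}'
python3 - <<'E'
from h import *
go([.4951,.4378,.108],102.75)
P=wpose(); np.savez('w8.npz',p=P[0],M=P[1]); im=save('wrist','w8')
C=cam('wrist',P)
# expected sleeve ends/cheek outer ends (tool frame x)
ctr=np.array([.4951,.4378,.125])
y=np.radians(12.75);Y=np.array([-np.sin(y),np.cos(y),0]);X=np.array([np.cos(y),np.sin(y),0])
for k in(.035,.027,.055): print(k,proj(C,ctr+k*Y+[0,0,.02]).round(1))
print('plate centre',proj(C,ctr+.043*Y+[0,0,.02]).round(1))
c=im[90:240,190:370,::-1]; cv2.imwrite('pics/w8c.png',cv2.resize(c,None,fx=4,fy=4,interpolation=cv2.INTER_CUBIC))
E
```

```text
clock: 38.9
tcp_pos: [0.4961, 0.4381, 0.183]
ee_rot: [0.006, 0.624, 0.781, -0.001]
force: [-0.1, 0.4, -0.6]
grip_width: 0.0705
grasp_force: 0.0
go [0.7, -1.4, 74.9] roll 0.0 tcp [0.4961, 0.4381, 0.183] yaw 102.76
0.035 [[278.2 176.9]]
0.027 [[278.2 187.6]]
0.055 [[278.2 149.4]]
plate centre [[278.2 166. ]]
```

View pics/w8c.png

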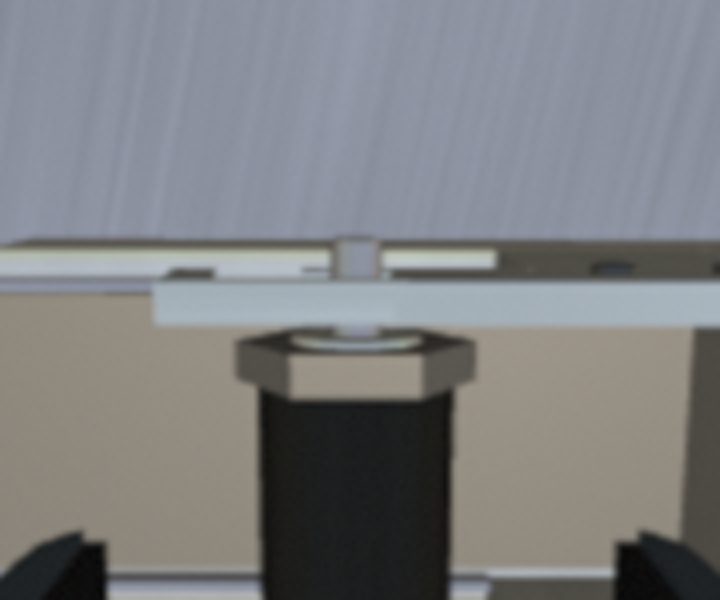

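Crop: cheek outer edge at row 178.5 against 176.9 predicted, so the roller sits about 1 mm toward -Y. Plate and columns agree, so I'm grasping.

```bash
python3 -m inch '{"offset":[[-0.5,-1,30],[-0.5,-1,55],[-0.5,-1,70],[-0.5,-1,75],[-0.5,-1,75]],"roll":[0,0,0,0,0]}'
python3 -m inch '{"offset":[[0,0,0],[0,0,0],[0,0,0],[0,0,0],[0,0,0]],"roll":[0,0,0,0,0]}' -1 35
python3 -m inch '{"offset":[[0,0,-3],[0,0,-6],[0,-7,-6],[0,-14,-6],[0,-20,-6],[0,-20,-6]],"roll":[0,0,0,0,0,0]}'
```

```text
clock: 39.45
tcp_pos: [0.4957, 0.4365, 0.1067]
ee_rot: [0.006, 0.624, 0.781, -0.002]
force: [1.3, -0.3, -0.3]
grip_width: 0.0708
grasp_force: 0.0
clock: 39.95
tcp_pos: [0.4957, 0.4366, 0.1066]
ee_rot: [0.006, 0.624, 0.781, -0.002]
force: [0.2, -0.2, 0.5]
grip_width: 0.0355
grasp_force: 32.5
clock: 40.55
tcp_pos: [0.4749, 0.4318, 0.1121]
ee_rot: [0.006, 0.624, 0.781, -0.002]
force: [-0.5, 0.4, -2.8]
grip_width: 0.035
grasp_force: 32.1
```

```bash
python3 -m inch '{"offset":[[0,0,8],[0,0,16],[0,0,24],[0,0,31],[0,0,31]],"roll":[0,0,0,0,0]}'
python3 -m inch '{"offset":[[0,-12,0],[0,-25,0],[0,-37,0],[0,-46,0],[0,-46,0]],"roll":[0,0,0,0,0]}'
python3 -m inch '{"offset":[[0,0,-40],[0,0,-90],[0,0,-140],[0,0,-140]],"roll":[0,0,0,0]}'
python3 -c "
from h import *
go([.5527,-.2445,.14],105.1)"
```

```text
clock: 41.05
tcp_pos: [0.4757, 0.4312, 0.0797]
ee_rot: [0.006, 0.624, 0.781, -0.003]
force: [0.1, -0.2, -3.5]
grip_width: 0.035
grasp_force: 32.1
clock: 41.55
tcp_pos: [0.43, 0.4214, 0.0812]
ee_rot: [0.006, 0.624, 0.782, -0.002]
force: [0.4, -0.1, -2.5]
grip_width: 0.0352
grasp_force: 32.1
clock: 41.95
tcp_pos: [0.4332, 0.4258, 0.2284]
ee_rot: [0.007, 0.624, 0.781, 0.003]
force: [1.0, 1.6, -3.3]
grip_width: 0.0352
grasp_force: 32.1
go [-679.6, -32.8, 92.4] roll -2.3 tcp [0.4332, 0.4258, 0.2284] yaw 102.76
```

```bash
python3 -m inch '{"offset":[[-40,-2,0],[-85,-4,0],[-135,-6,0],[-185,-9,0],[-235,-11,0],[-285,-14,0],[-335,-16,0],[-385,-18,0]],"roll":[-1,-2,-2.3,-2.3,-2.3,-2.3,-2.3,-2.3]}'
python3 -m inch '{"offset":[[-50,-2,0],[-100,-5,0],[-150,-8,10],[-200,-10,30],[-240,-12,55],[-275,-14,80],[-290,-15,85],[-290,-15,85]],"roll":[0,0,0,0,0,0,0,0]}'
python3 -c "
from h import *
tilt();go([.5527,-.2445,.028],105.1)"
```

```text
clock: 42.75
tcp_pos: [0.4977, 0.042, 0.2253]
ee_rot: [0.006, 0.608, 0.794, -0.002]
force: [0.7, 1.1, -1.7]
grip_width: 0.0353
grasp_force: 32.1
clock: 43.55
tcp_pos: [0.5588, -0.2421, 0.1425]
ee_rot: [0.005, 0.609, 0.793, -0.002]
force: [0.4, 0.3, -1.2]
grip_width: 0.0352
grasp_force: 32.1
j [-0.444  0.293  1.95  -0.008  0.89  -0.7  ] tilt deg radial 0.51 lateral -0.38 tcp [ 0.559 -0.242  0.143] yaw 104.9
go [0.5, -6.8, 114.5] roll -0.2 tcp [0.5588, -0.2421, 0.1425] yaw 104.95
```

```bash
python3 -m inch '{"offset":[[0.5,-6.8,20],[0.5,-6.8,50],[0.5,-6.8,80],[0.5,-6.8,95],[0.5,-6.8,106],[0.5,-6.8,113.5],[0.5,-6.8,113.5]],"roll":[-0.2,-0.2,-0.2,-0.2,-0.2,-0.2,-0.2]}'
python3 -c "
from h import *
go([.5527,-.2445,.028],105.1)"
```

```text
clock: 44.25
tcp_pos: [0.5534, -0.2431, 0.0304]
ee_rot: [0.006, 0.607, 0.795, -0.002]
force: [-0.0, 0.4, -2.0]
grip_width: 0.0351
grasp_force: 32.1
go [-1.1, -1.1, 2.4] roll 0.2 tcp [0.5534, -0.2431, 0.0304] yaw 105.27
```

```bash
python3 -m inch '{"offset":[[-1,-1,1],[-1,-1,1],[-1,-1,1],[-1,-1,1]],"roll":[0,0,0,0]}' 0.25
python3 -m inch '{"offset":[[0,0,-20],[0,0,-60],[0,0,-110],[0,0,-160],[0,0,-210],[0,0,-230],[0,0,-230]],"roll":[0,0,0,0,0,0,0]}'
python3 - <<'E'
from h import *
P=wpose(); np.savez('w9.npz',p=P[0],M=P[1]); save('wrist','w9')
print([(np.round(d['at'],4).tolist(),round(d['conf'],2)) for d in spot_in('short_1_mid','wrist')],[(np.round(d['at'],4).tolist(),round(d['conf'],2)) for d in spot_in('long_1_mid','wrist')])
go([.6095,.4105,.25],12.75)
E
```

```text
clock: 44.65
tcp_pos: [0.5529, -0.2448, 0.0299]
ee_rot: [0.006, 0.607, 0.795, -0.002]
force: [1.0, 0.4, 0.2]
grip_width: 0.0567
grasp_force: 0.0
clock: 45.35
tcp_pos: [0.5525, -0.2428, 0.2634]
ee_rot: [0.009, 0.607, 0.795, -0.001]
force: [0.5, 0.6, -0.4]
grip_width: 0.0568
grasp_force: 0.0
[([0.5507, -0.2393, 0.058], 0.7)] [([0.5865, -0.3927, 0.0589], 0.96), ([0.7077, -0.0025, 0.0555], 0.41)]
go [613.8, 228.7, 2.0] roll -87.5 tcp [0.5504, -0.2418, 0.2581] yaw 105.26
```

```bash
python3 -m inch '{"offset":[[35,13,0],[80,30,0],[127,47,0],[174,65,0],[220,82,0],[267,99,0],[314,117,0],[360,134,0]],"roll":[-8,-16,-24,-32,-40,-48,-56,-64]}' -0.2
python3 -c "
from h import *
go([.6095,.4105,.25],12.75)"
```

```text
clock: 46.3
tcp_pos: [0.5846, 0.1424, 0.2536]
ee_rot: [0.003, 0.091, 0.996, -0.005]
force: [1.1, 0.4, -0.7]
grip_width: 0.0365
grasp_force: 0.0
go [23.9, 268.2, 0.8] roll -23.2 tcp [0.5846, 0.1424, 0.2536] yaw 169.6
```

```bash
python3 -m inch '{"offset":[[4,45,0],[8,90,0],[13,140,0],[17,190,0],[21,235,0],[24,265,0],[24,268,0],[24,268,0]],"roll":[-8,-16,-23,-23,-23,-23,-23,-23]}'
python3 -c "
from h import *
tilt();go([.6095,.4105,.153],12.75)"
```

```text
clock: 47.1
tcp_pos: [0.6111, 0.4083, 0.2506]
ee_rot: [0.002, -0.107, 0.994, -0.006]
force: [-0.4, -0.2, 0.1]
grip_width: 0.0365
grasp_force: 0.0
j [ 0.562  0.375  1.618 -0.014  1.151 -1.218] tilt deg radial -0.16 lateral -0.73 tcp [0.611 0.408 0.251] yaw -167.7
go [1.2, 3.8, 97.5] roll -0.4 tcp [0.6111, 0.4083, 0.2506] yaw -167.68
```

```bash
python3 -m inch '{"offset":[[1,2.5,35],[1,2.5,65],[1,2.5,85],[1,2.5,97],[1,2.5,97]],"roll":[-0.4,-0.4,-0.4,-0.4,-0.4]}'
python3 -m inch '{"offset":[[0,0,0],[0,0,0],[0,0,0],[0,0,0]],"roll":[0,0,0,0]}' -1 15
python3 -m inch '{"offset":[[7,0,-10],[14,0,-20],[33,0,-35],[54,0,-46],[78,0,-50.5],[102,0,-49],[125,0,-42],[146,0,-29.5]],"roll":[0,0,0,0,0,0,0,0]}'
python3 -m inch '{"offset":[[17,0,17],[24,0,28],[29,0,38],[33,0,50],[35,0,61],[35,0,61]],"roll":[0,0,0,0,0,0]}'
```

```text
clock: 47.6
tcp_pos: [0.6103, 0.4079, 0.1539]
ee_rot: [0.001, -0.11, 0.994, -0.006]
force: [-0.5, -0.2, -0.2]
grip_width: 0.0363
grasp_force: 0.0
clock: 48.0
tcp_pos: [0.612, 0.4089, 0.157]
ee_rot: [0.004, -0.11, 0.994, -0.006]
force: [3.5, -6.7, 3.0]
grip_width: 0.0136
grasp_force: 15.0
clock: 48.8
tcp_pos: [0.4682, 0.377, 0.1852]
ee_rot: [0.004, -0.111, 0.994, -0.006]
force: [12.4, -3.6, -11.1]
grip_width: 0.0136
grasp_force: 15.0
clock: 49.4
tcp_pos: [0.4331, 0.3689, 0.1228]
ee_rot: [0.002, -0.11, 0.994, -0.006]
force: [-7.3, -2.4, 1.8]
grip_width: 0.0134
grasp_force: 15.0
```

```bash
python3 -m inch '{"offset":[[0,0,3],[0,0,3],[0,0,-30],[0,0,-80],[0,0,-130],[0,0,-180],[0,0,-220],[0,0,-230]],"roll":[0,0,0,0,0,0,0,0]}' -0.2
python3 -c "
from h import *
go([.43,.105,.34],0)"
```

```text
clock: 50.2
tcp_pos: [0.4346, 0.373, 0.3594]
ee_rot: [0.006, -0.11, 0.994, -0.004]
force: [0.5, -0.1, -0.2]
grip_width: 0.0362
grasp_force: 0.0
go [63.4, -260.4, 20.8] roll 12.7 tcp [0.4346, 0.373, 0.3594] yaw -167.34
```

```bash
python3 -m inch '{"offset":[[10,-40,3],[20,-85,6],[32,-130,10],[43,-175,14],[54,-220,17],[63,-258,20],[63,-260,20],[63,-260,20]],"roll":[8,12.7,12.7,12.7,12.7,12.7,12.7,12.7]}' 0.55
cat >> h.py <<'E'
def rollers(name):
    "dark sleeves in a fresh wrist picture: centre, axle yaw, length"
    P=wpose(); np.savez(name+'.npz',p=P[0],M=P[1]); im=save('wrist',name); C=cam('wrist',P)
    m=(im.max(2)<50).astype(np.uint8); n,lab,st,_=cv2.connectedComponentsWithStats(m)
    for i in range(1,n):
        if 250<st[i,4]<6000 and st[i,1]+st[i,3]<250:
            (c,wh,_)=r=cv2.minAreaRect(np.argwhere(lab==i)[:,::-1].astype(np.float32)); b=cv2.boxPoints(r)
            w=np.array([ray(C,q,.03) for q in b]); e=sorted([w[1]-w[0],w[2]-w[1]],key=np.linalg.norm)
            print('c',ray(C,c,.021).round(4),'px',np.round(c,0),'size',[round(np.linalg.norm(k)*1e3) for k in e],'yaw',round(np.degrees(np.arctan2(e[1][1],e[1][0]))%180,1),'fill',round(st[i,4]/(wh[0]*wh[1]),2))
E
python3 - <<'E'
from h import *
tilt(); rollers('w10')
for q in('long_2_mid','short_2_mid'): print([(np.round(d['at'],4).tolist(),round(d['conf'],2)) for d in spot_in(q,'wrist')])
E
```

```text
clock: 51.0
tcp_pos: [0.4288, 0.1036, 0.3363]
ee_rot: [0.004, 0.001, 1.0, -0.005]
force: [-0.1, 0.9, -0.7]
grip_width: 0.0706
grasp_force: 0.0
j [ 0.192 -0.225  2.107 -0.012  1.255 -1.372] tilt deg radial 0.29 lateral -0.66 tcp [0.429 0.104 0.336] yaw 179.8
c [0.3062 0.4506 0.021 ] px [512.  93.] size [86, 138] yaw 93.3 fill 0.74
c [0.4644 0.1799 0.021 ] px [328. 196.] size [37, 85] yaw 175.1 fill 0.97
c [0.4554 0.0315 0.021 ] px [237. 191.] size [38, 54] yaw 172.4 fill 0.93
c [0.4664 0.4571 0.021 ] px [499. 197.] size [22, 63] yaw 9.5 fill 1.01
[([0.4457, 0.4058, 0.0622], 0.47)]
[([0.4498, 0.0336, 0.0423], 0.81), ([0.2166, -0.2742, 0.0329], 0.67)]
```

```bash
python3 -c "
from h import *
go([.4644,.1799,.1],175.1)"
```

```text
go [-34.0, 77.3, 235.8] roll 4.9 tcp [0.4288, 0.105, 0.3363] yaw -179.98
```

```bash
python3 -m inch '{"offset":[[-7,15,40],[-14,32,85],[-22,50,130],[-30,67,175],[-34,77.3,220],[-34,77.3,236],[-34,77.3,236],[-34,77.3,236]],"roll":[2,4.9,4.9,4.9,4.9,4.9,4.9,4.9]}'
python3 - <<'E'
from h import *
rollers('w11'); go([.4644,.1799,.006],175.1)
E
```

```text
clock: 51.95
tcp_pos: [0.4646, 0.1797, 0.1002]
ee_rot: [0.004, 0.043, 0.999, -0.005]
force: [0.0, 0.1, 0.4]
grip_width: 0.0706
grasp_force: 0.0
c [0.3343 0.3926 0.021 ] px [540.  23.] size [27, 32] yaw 7.0 fill 0.89
c [0.4014 0.3974 0.021 ] px [537. 113.] size [23, 33] yaw 75.7 fill 0.68
go [1.5, 1.1, 94.9] roll 0.0 tcp [0.4651, 0.1797, 0.1009] yaw 175.11
```

```bash
cat >> h.py <<'E'
def axial(name,half,ctr=None):
    "rows of dark->grey edge (sleeve end) and the axial offset of the roller from the TCP, tool x, mm; zrel: sleeve top above TCP"
    d=np.load(name+'.npz');p,M=d['p'],d['M'];C=wl(name); im=cv2.imread(f'pics/{name}.png').max(2).astype(int)
    zt=(ctr+.02) ; out=[]
    for u in range(274,287,3):
        col=im[:225,u]; k=len(col)-1
        while k>0 and col[k]<50: k-=1
        q=M.T@(ray(C,(u,k+.5),zt)-p); out.append((k,round(q[0]*1e3-half,1)))
    dark=[u for u in range(180,380) if im[215,u]<50]; print('sleeve end',out)
    i=np.array([im[200,u]<50 for u in range(560)]); seg=[u for u in range(560) if i[u] and 230<u<330]; print('row200 dark',seg[:1],seg[-1:])
E
python3 -c "
from h import *
axial('w11',42,.021)"
```

```text
sleeve end [(161, np.float64(2.3)), (161, np.float64(2.3)), (161, np.float64(2.3)), (161, np.float64(2.3)), (161, np.float64(2.3))]
row200 dark [259] [301]
```

```bash
python3 -m inch '{"offset":[[2,0.5,40],[2,0.5,70],[2,0.5,88],[2,0.5,94],[2,0.5,94]],"roll":[0,0,0,0,0]}'
python3 -m inch '{"offset":[[0,0,0],[0,0,0],[0,0,0],[0,0,0],[0,0,0]],"roll":[0,0,0,0,0]}' -1 35
python3 -m inch '{"offset":[[0,0,-40],[0,0,-90],[0,0,-140],[0,0,-190],[0,0,-215],[0,0,-215]],"roll":[0,0,0,0,0,0]}'
python3 -c "
from h import *
tilt(); go([.4489,-.4128,.15],-74.9)"
```

```text
clock: 52.5
tcp_pos: [0.4637, 0.1788, 0.0065]
ee_rot: [0.004, 0.043, 0.999, -0.005]
force: [0.1, 0.1, -0.8]
grip_width: 0.071
grasp_force: 0.0
clock: 53.0
tcp_pos: [0.4633, 0.1787, 0.0061]
ee_rot: [0.004, 0.043, 0.999, -0.005]
force: [0.6, 2.7, 3.4]
grip_width: 0.0338
grasp_force: 2.3
clock: 53.6
tcp_pos: [0.4635, 0.1816, 0.2248]
ee_rot: [0.007, 0.043, 0.999, -0.004]
force: [-0.4, -0.7, -0.8]
grip_width: 0.0006
grasp_force: 0.0
j [ 3.340e-01  1.000e-03  2.117e+00 -1.400e-02  1.014e+00 -1.143e+00] tilt deg radial 0.55 lateral -0.7 tcp [0.464 0.182 0.225] yaw 175.1
go [-35.5, -592.9, 79.6] roll 70.0 tcp [0.4635, 0.1816, 0.2248] yaw 175.07
```

The grip slackened and the roller slipped out, so I'll find it again.

```bash
python3 -m inch '{"offset":[[-20,0,-50],[-20,0,-110],[-20,0,-110],[-20,0,-110],[-20,0,-110]],"roll":[0,0,0,0,0]}' 0.55 >/dev/null
python3 -c "
from h import *
rollers('w12')"
```

```text
c [0.3003 0.4483 0.021 ] px [458.  34.] size [84, 132] yaw 102.0 fill 0.66
c [0.4492 0.4318 0.021 ] px [443. 141.] size [20, 62] yaw 10.3 fill 0.95
c [0.4626 0.18   0.021 ] px [280. 164.] size [35, 83] yaw 175.6 fill 1.01
c [0.4544 0.031  0.021 ] px [186. 167.] size [37, 54] yaw 173.9 fill 0.97
```

```bash
python3 -c "
from h import *
go([.4626,.1797,.1],175.3)"
```

```text
go [18.3, 0.7, 228.6] roll -0.2 tcp [0.4799, 0.18, 0.3287] yaw 175.06
```

```bash
python3 -m inch '{"offset":[[5,0,40],[12,0,90],[18,0.7,140],[18,0.7,185],[18,0.7,220],[18,0.7,228],[18,0.7,228],[18,0.7,228]],"roll":[0,0,0,0,0,0,0,0]}' >/dev/null
python3 -c "
from h import *
rollers('w13');axial('w13',42,.021);go([.4626,.1797,.008],175.3)"
```

```text
c [0.3342 0.3942 0.021 ] px [538.  24.] size [31, 33] yaw 7.0 fill 0.89
c [0.4013 0.3972 0.021 ] px [533. 113.] size [23, 33] yaw 75.4 fill 0.67
sleeve end [(160, np.float64(2.8)), (160, np.float64(2.8)), (160, np.float64(2.8)), (160, np.float64(2.8)), (160, np.float64(2.8))]
row200 dark [258] [300]
go [3.7, -0.2, 96.3] roll -0.2 tcp [0.4655, 0.1805, 0.1043] yaw 175.06
```

```bash
python3 -m inch '{"offset":[[3,0,0],[3,0,0]],"roll":[0,0]}' 
python3 -c "
from h import *
rollers('w14');axial('w14',42,.021);go([.4626,.1797,.008],175.3)" | tail -3
```

```text
clock: 55.2
tcp_pos: [0.4618, 0.1807, 0.1038]
ee_rot: [0.004, 0.043, 0.999, -0.005]
force: [0.7, 0.1, -0.3]
grip_width: 0.0707
grasp_force: 0.0
sleeve end [(164, np.float64(-0.4)), (164, np.float64(-0.4)), (164, np.float64(-0.4)), (164, np.float64(-0.4)), (164, np.float64(-0.4))]
row200 dark [258] [300]
go [0.0, 0.0, 95.7] roll -0.2 tcp [0.4618, 0.1806, 0.1037] yaw 175.07
```

Axially centred now; grasp again.

```bash
python3 -m inch '{"offset":[[0,0,40],[0,0,70],[0,0,90],[0,0,96],[0,0,96]],"roll":[0,0,0,0,0]}' >/dev/null
python3 -m inch '{"offset":[[0,0,0],[0,0,0],[0,0,0],[0,0,0],[0,0,0]],"roll":[0,0,0,0,0]}' -1 40
python3 -m inch '{"offset":[[0,0,0],[0,0,-20],[0,0,-40],[0,0,-40]],"roll":[0,0,0,0]}'
```

```text
clock: 56.25
tcp_pos: [0.4624, 0.1795, 0.0071]
ee_rot: [0.004, 0.043, 0.999, -0.005]
force: [0.2, -0.5, -0.3]
grip_width: 0.0336
grasp_force: 0.0
clock: 56.65
tcp_pos: [0.4633, 0.1803, 0.0487]
ee_rot: [0.005, 0.043, 0.999, -0.005]
force: [0.9, 0.9, -0.3]
grip_width: 0.0022
grasp_force: 0.0
```

```bash
python3 -m inch '{"offset":[[0,0,-30],[0,0,-60],[0,0,-60],[0,0,-60]],"roll":[0,0,0,0]}' 0.55
python3 -c "
from h import *
rollers('w15');axial('w15',42,.021)
im=cv2.imread('pics/w15.png')
for r in (120,140,150,158,165,180,200,220): print(r,[int(x) for x in im[r,230:332:6].max(1)])
s=[(np.round(d['at'],4).tolist(),round(d['conf'],2)) for d in spot_in('long_2_mid','wrist')]; print(s)"
```

```text
clock: 57.05
tcp_pos: [0.4616, 0.1805, 0.1066]
ee_rot: [0.004, 0.043, 0.999, -0.005]
force: [-0.1, -0.6, -0.7]
grip_width: 0.0309
grasp_force: 0.0
c [0.3317 0.3957 0.021 ] px [537.  26.] size [33, 37] yaw 7.0 fill 0.92
c [0.4005 0.3959 0.021 ] px [528. 116.] size [21, 30] yaw 80.4 fill 0.77
sleeve end [(163, np.float64(0.1)), (163, np.float64(0.1)), (163, np.float64(0.1)), (163, np.float64(0.1)), (163, np.float64(0.1))]
row200 dark [259] [300]
120 [158, 155, 155, 153, 153, 153, 155, 155, 155, 155, 155, 154, 155, 155, 156, 155, 156]
140 [154, 154, 156, 156, 155, 156, 155, 149, 155, 117, 153, 153, 154, 153, 155, 155, 154]
150 [153, 153, 153, 155, 142, 134, 117, 115, 139, 121, 123, 94, 132, 154, 156, 158, 158]
158 [157, 157, 157, 157, 81, 82, 154, 154, 155, 156, 156, 83, 84, 153, 153, 153, 153]
165 [152, 152, 151, 151, 153, 23, 26, 27, 28, 27, 28, 27, 135, 158, 156, 155, 154]
180 [150, 150, 152, 152, 152, 24, 28, 29, 27, 27, 29, 25, 129, 151, 152, 152, 153]
200 [156, 156, 156, 156, 155, 23, 28, 29, 27, 27, 28, 27, 134, 155, 157, 157, 157]
220 [154, 152, 151, 151, 151, 21, 28, 29, 28, 29, 27, 27, 135, 155, 154, 154, 153]
[]
```

```bash
python3 -m inch '{"offset":[[0,0,0],[0,0,0],[0,0,0],[0,0,0],[0,0,40],[0,0,80],[0,0,101],[0,0,101]],"roll":[0,0,0,0,0,0,0,0]}' 0.55
python3 -m inch '{"offset":[[0,0,0],[0,0,0],[0,0,0],[0,0,0],[0,0,0]],"roll":[0,0,0,0,0]}' -1 35
python3 -m inch '{"offset":[[0,0,0],[0,0,0],[0,0,0]],"roll":[0,0,0]}'
python3 -m inch '{"offset":[[0,0,0],[0,0,0],[0,0,0]],"roll":[0,0,0]}'
```

```text
clock: 57.95
tcp_pos: [0.4603, 0.1787, 0.0034]
ee_rot: [0.002, 0.043, 0.999, -0.006]
force: [0.6, -0.0, -0.3]
grip_width: 0.0705
grasp_force: 0.0
clock: 58.45
tcp_pos: [0.4626, 0.1795, 0.0064]
ee_rot: [0.004, 0.043, 0.999, -0.005]
force: [-0.5, -0.7, 0.0]
grip_width: 0.0335
grasp_force: 1.0
clock: 58.75
tcp_pos: [0.4626, 0.1793, 0.0061]
ee_rot: [0.004, 0.043, 0.999, -0.005]
force: [-0.3, -4.2, 6.6]
grip_width: 0.0308
grasp_force: 30.8
clock: 59.05
tcp_pos: [0.4625, 0.1793, 0.0061]
ee_rot: [0.004, 0.043, 0.999, -0.005]
force: [0.4, -3.3, 7.1]
grip_width: 0.0312
grasp_force: 30.8
```

```bash
python3 -m inch '{"offset":[[0,0,0],[0,0,0],[0,0,0],[0,0,3],[0,0,5],[0,0,5]],"roll":[0,0,0,0,0,0]}' 0.4
python3 -m inch '{"offset":[[0,0,0],[0,0,0],[0,0,0],[0,0,0],[0,0,0],[0,0,0],[0,0,0]],"roll":[0,0,0,0,0,0,0]}' -1 45
python3 -m inch '{"offset":[[0,0,0],[0,0,0],[0,0,0]],"roll":[0,0,0]}'
```

```text
clock: 59.65
tcp_pos: [0.462, 0.1793, 0.0004]
ee_rot: [0.003, 0.043, 0.999, -0.005]
force: [-0.2, -0.3, -0.4]
grip_width: 0.0641
grasp_force: 0.0
clock: 60.35
tcp_pos: [0.4623, 0.1793, 0.0008]
ee_rot: [0.004, 0.043, 0.999, -0.005]
force: [0.4, -1.1, -0.4]
grip_width: 0.0362
grasp_force: 43.0
clock: 60.65
tcp_pos: [0.4623, 0.1793, 0.0008]
ee_rot: [0.004, 0.043, 0.999, -0.005]
force: [1.1, -1.4, -1.5]
grip_width: 0.0365
grasp_force: 43.1
```

```bash
python3 -m inch '{"offset":[[0,0,-20],[0,0,-60],[0,0,-110],[0,0,-160],[0,0,-205],[0,0,-205]],"roll":[0,0,0,0,0,0]}'
python3 -c "
from h import *
go([.4489,-.4128,.17],-74.9)"
```

```text
clock: 61.25
tcp_pos: [0.4636, 0.1826, 0.2115]
ee_rot: [0.008, 0.043, 0.999, -0.003]
force: [0.4, 0.3, -3.6]
grip_width: 0.0363
grasp_force: 42.6
go [-36.0, -594.2, 45.7] roll 70.0 tcp [0.4636, 0.1826, 0.2115] yaw 175.06
```

```bash
python3 -m inch '{"offset":[[-2,-40,0],[-5,-85,0],[-8,-130,0],[-11,-180,0],[-14,-230,0],[-17,-280,0],[-20,-330,0],[-23,-375,0]],"roll":[8,16,24,32,40,48,56,64]}'
python3 -c "
from h import *
go([.4489,-.4128,.17],-74.9)"
```

```text
clock: 62.05
tcp_pos: [0.4502, -0.196, 0.2083]
ee_rot: [0.005, 0.569, 0.823, -0.002]
force: [1.4, 0.2, -3.7]
grip_width: 0.0364
grasp_force: 42.7
go [-201.9, -77.9, 40.5] roll 5.6 tcp [0.4502, -0.196, 0.2083] yaw 110.69
```

```bash
python3 -m inch '{"offset":[[-45,-17,0],[-90,-35,0],[-140,-54,10],[-180,-70,25],[-200,-77,38],[-202,-78,40],[-202,-78,40],[-202,-78,40]],"roll":[2,4,5.6,5.6,5.6,5.6,5.6,5.6]}'
python3 -c "
from h import *
tilt(); rollers('w16'); axial('w16',42,wpose()[0][2]+.0202); go([.4489,-.4128,.0255],-74.9)"
```

```text
clock: 62.85
tcp_pos: [0.4513, -0.41, 0.1715]
ee_rot: [0.005, 0.605, 0.796, -0.002]
force: [1.3, 0.0, -2.8]
grip_width: 0.0363
grasp_force: 42.7
j [-0.774  0.255  1.937 -0.003  0.939 -1.043] tilt deg radial 0.65 lateral -0.14 tcp [ 0.451 -0.41   0.171] yaw 105.5
c [ 0.5628 -0.232   0.021 ] px [434.  54.] size [47, 63] yaw 106.6 fill 0.85
sleeve end [(182, np.float64(1.1)), (182, np.float64(1.1)), (182, np.float64(1.1)), (182, np.float64(1.1)), (182, np.float64(1.1))]
row200 dark [245] [313]
go [-0.2, -3.9, 146.5] roll 0.4 tcp [0.4516, -0.41, 0.172] yaw 105.5
```

```bash
python3 -m inch '{"offset":[[-0.5,-2,30],[-1.2,-3.9,60],[-1.2,-3.9,70],[-1.2,-3.9,70],[-1.2,-3.9,70]],"roll":[0.4,0.4,0.4,0.4,0.4]}'
python3 -c "
from h import *
go([.4489,-.4128,.0255],-74.9)"
```

```text
clock: 63.4
tcp_pos: [0.4493, -0.4141, 0.1033]
ee_rot: [0.007, 0.608, 0.794, -0.002]
force: [-0.6, -0.7, -3.3]
grip_width: 0.0364
grasp_force: 42.7
go [2.4, -0.4, 77.8] roll -0.0 tcp [0.4493, -0.4141, 0.1033] yaw 105.09
```

```bash
python3 -m inch '{"offset":[[1,0,20],[1,0,45],[1,0,62],[1,0,72],[1,0,77],[1,0,77]],"roll":[0,0,0,0,0,0]}'
python3 -m inch '{"offset":[[0,0,0],[0,0,0],[0,0,0],[0,0,0]],"roll":[0,0,0,0]}' 0.2
python3 -m inch '{"offset":[[0,0,-20],[0,0,-60],[0,0,-110],[0,0,-160],[0,0,-200],[0,0,-230],[0,0,-230]],"roll":[0,0,0,0,0,0,0]}'
python3 -c "
from h import *
rollers('w17'); go([.4554,.09,.34],172.4)"
```

```text
clock: 64.0
tcp_pos: [0.4496, -0.4141, 0.0255]
ee_rot: [0.007, 0.608, 0.794, -0.002]
force: [1.7, 0.2, -2.5]
grip_width: 0.0362
grasp_force: 42.7
clock: 64.4
tcp_pos: [0.4489, -0.414, 0.0253]
ee_rot: [0.006, 0.608, 0.794, -0.002]
force: [0.3, 0.6, 0.5]
grip_width: 0.0548
grasp_force: 0.0
clock: 65.1
tcp_pos: [0.4487, -0.4128, 0.2599]
ee_rot: [0.009, 0.608, 0.794, -0.003]
force: [1.1, -0.9, -0.6]
grip_width: 0.0548
grasp_force: 0.0
c [ 0.561  -0.2345  0.021 ] px [401.  68.] size [44, 60] yaw 106.5 fill 0.89
c [ 0.4515 -0.4181  0.021 ] px [279. 184.] size [38, 90] yaw 105.7 fill 0.97
c [ 0.5995 -0.3807  0.021 ] px [390. 186.] size [41, 90] yaw 104.8 fill 0.97
go [481.6, 138.2, -89.5] roll -67.3 tcp [0.4479, -0.4121, 0.2571] yaw 105.05
```

```bash
python3 -m inch '{"offset":[[40,10,-20],[85,22,-40],[130,34,-40],[180,47,-40],[230,60,-40],[280,74,-40],[330,87,-40],[380,100,-40]],"roll":[-8,-16,-24,-32,-40,-48,-56,-64]}' 0.4
python3 -c "
from h import *
go([.4544,.031,.2],173)"
```

```text
clock: 65.95
tcp_pos: [0.4438, -0.0247, 0.2896]
ee_rot: [0.003, 0.093, 0.996, -0.005]
force: [0.0, -0.5, -0.6]
grip_width: 0.0638
grasp_force: 0.0
go [0.5, 57.6, 89.1] roll -3.6 tcp [0.4438, -0.0247, 0.2896] yaw 169.37
```

```bash
python3 -m inch '{"offset":[[0,25,10],[0.5,50,30],[0.5,57.6,50],[0.5,57.6,60],[0.5,57.6,60],[0.5,57.6,60]],"roll":[-3.6,-3.6,-3.6,-3.6,-3.6,-3.6]}'
python3 -c "
from h import *
tilt();rollers('w18');axial('w18',27,.021); go([.4544,.031,.1],173)"
```

```text
clock: 66.55
tcp_pos: [0.4557, 0.0289, 0.2304]
ee_rot: [0.004, 0.064, 0.998, -0.005]
force: [-0.3, 0.1, -0.7]
grip_width: 0.0642
grasp_force: 0.0
j [ 0.019 -0.082  2.185 -0.013  1.033 -1.416] tilt deg radial 0.36 lateral -0.62 tcp [0.456 0.029 0.23 ] yaw 172.6
c [0.4545 0.0311 0.021 ] px [283. 184.] size [37, 54] yaw 174.9 fill 0.97
sleeve end [(224, np.float64(-72.6)), (224, np.float64(-72.6)), (224, np.float64(-72.6)), (224, np.float64(-72.6)), (224, np.float64(-72.6))]
row200 dark [269] [297]
go [3.0, 3.2, 130.8] roll -0.4 tcp [0.456, 0.0288, 0.2309] yaw 172.61
```

```bash
python3 -m inch '{"offset":[[1,1,40],[2,2.5,80],[2,2.5,115],[2,2.5,130],[2,2.5,130],[2,2.5,130]],"roll":[-1.5,-1.5,-1.5,-1.5,-1.5,-1.5]}'
python3 -c "
from h import *
tilt();rollers('w19');axial('w19',27,.021); go([.4544,.031,.001],174)"
```

```text
clock: 67.2
tcp_pos: [0.4557, 0.0304, 0.1013]
ee_rot: [0.004, 0.051, 0.999, -0.005]
force: [-0.0, -0.4, 0.6]
grip_width: 0.0638
grasp_force: 0.0
j [ 0.023  0.129  2.259 -0.016  0.747 -1.434] tilt deg radial 0.44 lateral -0.62 tcp [0.456 0.03  0.101] yaw 174.1
c [0.4557 0.031  0.021 ] px [280. 208.] size [40, 56] yaw 175.2 fill 0.88
sleeve end [(179, np.float64(2.7)), (179, np.float64(2.7)), (179, np.float64(2.7)), (179, np.float64(2.7)), (179, np.float64(2.7))]
row200 dark [260] [302]
go [2.7, 1.3, 100.7] roll 0.1 tcp [0.4561, 0.0305, 0.1017] yaw 174.13
```

```bash
python3 -m inch '{"offset":[[2.7,0.8,40],[2.7,0.8,70],[2.7,0.8,90],[2.7,0.8,99],[2.7,0.8,99],[2.7,0.8,99]],"roll":[-0.5,-0.5,-0.5,-0.5,-0.5,-0.5]}'
python3 -m inch '{"offset":[[0,0,0],[0,0,0],[0,0,0],[0,0,0],[0,0,0],[0,0,0],[0,0,0]],"roll":[0,0,0,0,0,0,0]}' -1 45
```

```text
clock: 67.85
tcp_pos: [0.4541, 0.0308, 0.0025]
ee_rot: [0.005, 0.047, 0.999, -0.005]
force: [0.7, 0.8, -0.8]
grip_width: 0.0637
grasp_force: 0.0
clock: 68.55
tcp_pos: [0.4533, 0.0308, 0.0015]
ee_rot: [0.004, 0.047, 0.999, -0.005]
force: [-0.2, 0.3, 5.6]
grip_width: 0.0354
grasp_force: 43.6
```

Good grip. Lift and carry to the near notch of the narrow row.

```bash
python3 -m inch '{"offset":[[0,0,-20],[0,0,-60],[0,0,-110],[0,0,-160],[0,0,-190],[0,0,-190]],"roll":[0,0,0,0,0,0]}'
python3 -c "
from h import *
go([.4137,-.2821,.17],-74.9)"
```

```text
clock: 69.15
tcp_pos: [0.4539, 0.0329, 0.1952]
ee_rot: [0.007, 0.047, 0.999, -0.005]
force: [0.3, -0.3, -2.7]
grip_width: 0.0361
grasp_force: 42.1
go [11.1, -317.1, 28.0] roll 69.6 tcp [0.4539, 0.0329, 0.1952] yaw 174.66
```

```bash
python3 -m inch '{"offset":[[-5,-35,0],[-10,-75,0],[-15,-115,0],[-15,-155,0],[-10,-195,0],[-5,-235,0],[5,-275,0],[11,-310,0]],"roll":[8,16,24,32,40,48,56,64]}'
python3 -m inch '{"offset":[[0,0,0],[0,0,0],[0,0,10],[0,0,20],[0,0,20]],"roll":[5.6,5.6,5.6,5.6,5.6]}' >/dev/null
python3 -c "
from h import *
tilt(); rollers('w20'); axial('w20',27,wpose()[0][2]+.0195); go([.4137,-.2821,.026],-74.9)"
```

```text
clock: 69.95
tcp_pos: [0.4102, -0.276, 0.1926]
ee_rot: [0.005, 0.571, 0.821, -0.002]
force: [0.5, 0.1, -2.6]
grip_width: 0.0358
grasp_force: 42.1
j [-0.632  0.068  2.158 -0.006  0.907 -0.894] tilt deg radial 0.5 lateral -0.25 tcp [ 0.411 -0.274  0.172] yaw 105.2
sleeve end [(212, np.float64(0.7)), (212, np.float64(0.7)), (212, np.float64(0.7)), (212, np.float64(0.7)), (212, np.float64(0.7))]
row200 dark [] []
go [-6.8, -0.5, 147.0] roll 0.1 tcp [0.4116, -0.274, 0.173] yaw 105.17
```

```bash
python3 -m inch '{"offset":[[-4,0,30],[-7.5,-0.5,60],[-7.5,-0.5,70],[-7.5,-0.5,70],[-7.5,-0.5,70]],"roll":[0,0,0,0,0]}'
python3 -c "
from h import *
go([.4137,-.2821,.026],-74.9)"
```

```text
clock: 71.0
tcp_pos: [0.4145, -0.2832, 0.1052]
ee_rot: [0.006, 0.608, 0.794, -0.002]
force: [0.4, 0.6, -2.5]
grip_width: 0.0357
grasp_force: 42.1
go [2.3, -0.8, 79.2] roll -0.0 tcp [0.4145, -0.2832, 0.1052] yaw 105.08
```

```bash
python3 -m inch '{"offset":[[1,-0.5,20],[1.4,-0.5,45],[1.4,-0.5,62],[1.4,-0.5,73],[1.4,-0.5,78.5],[1.4,-0.5,78.5]],"roll":[0,0,0,0,0,0]}'
python3 -m inch '{"offset":[[0,0,0],[0,0,0],[0,0,0],[0,0,0]],"roll":[0,0,0,0]}' 0.2
python3 -m inch '{"offset":[[0,0,-20],[0,0,-60],[0,0,-110],[0,0,-160],[0,0,-210],[0,0,-260],[0,0,-290],[0,0,-290]],"roll":[0,0,0,0,0,0,0,0]}'
python3 -c "
from h import *
go([.547,-.3275,.45],15)"
```

```text
clock: 71.6
tcp_pos: [0.4143, -0.283, 0.0263]
ee_rot: [0.006, 0.608, 0.794, -0.002]
force: [-0.4, -0.1, -2.1]
grip_width: 0.036
grasp_force: 42.1
clock: 72.0
tcp_pos: [0.4139, -0.2829, 0.0262]
ee_rot: [0.006, 0.608, 0.794, -0.002]
force: [0.1, 0.3, 0.1]
grip_width: 0.0547
grasp_force: 0.0
clock: 72.8
tcp_pos: [0.4132, -0.2808, 0.3206]
ee_rot: [0.01, 0.608, 0.794, -0.002]
force: [-0.5, -0.4, -1.1]
grip_width: 0.0548
grasp_force: 0.0
go [-82.1, 118.2, -126.9] roll -89.9 tcp [0.4132, -0.2808, 0.3206] yaw 105.05
```

```bash
python3 -m inch '{"offset":[[-10,20,-15],[-20,40,-30],[-30,60,-45],[-45,80,-60],[-60,95,-75],[-75,110,-80],[-82,118,-80],[-82,118,-80]],"roll":[8,16,24,32,40,48,56,64]}' >/dev/null
python3 -m inch '{"offset":[[0,0,0],[0,0,0],[0,0,0],[0,0,0],[0,0,0]],"roll":[8,16,24,26,26]}' >/dev/null
python3 - <<'E'
from h import *
tilt()
P=wpose(); np.savez('w21.npz',p=P[0],M=P[1]); a=save('wrist','w21'); b=save('scene','s21')
rk=cv2.resize(a[100:262,180:390],None,fx=2.6,fy=2.6,interpolation=cv2.INTER_CUBIC)
f=cv2.resize(b[170:360,230:470],None,fx=1.67,fy=1.67,interpolation=cv2.INTER_CUBIC)
t=cv2.resize(b[60:360,90:200],None,fx=1,fy=1)
W=np.zeros((600,800,3),np.uint8)
h=min(rk.shape[0],600);W[:h,:rk.shape[1]]=rk[:h]
ff=cv2.resize(b[175:300,235:465],(390,175),interpolation=cv2.INTER_CUBIC) 
W[424:599,:390]=ff
c=capture('top'); save('top','t21'); cc=cv2.resize(c[60:250,95:315],(400,175),interpolation=cv2.INTER_CUBIC); W[424:599,398:798]=cc
cv2.imwrite('pics/final.png',W[:,:,::-1])
E
```

```text
j [-0.574  0.098  1.699 -0.005  1.335  0.736] tilt deg radial 0.58 lateral -0.29 tcp [ 0.546 -0.327  0.396] yaw 15.0
```

View pics/final.png

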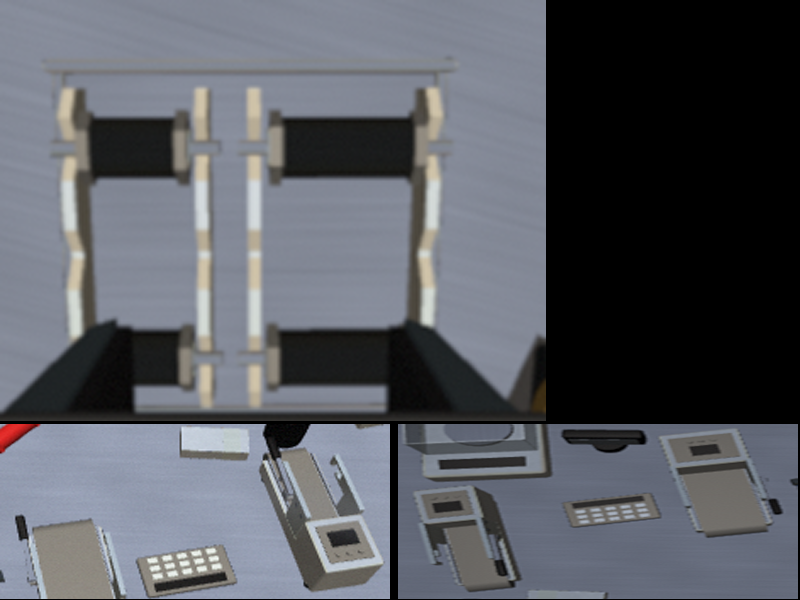

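The final picture shows two short rollers in the narrow row and two long ones in the wide row, with axle ends in the notches (rows 148 and 357). Both feeders are empty and both handles point forward, shut.

```bash
python3 -c "
from h import *
print(finish_job())"
```

```text
the job is handed in; nothing more can be done
None
```

I handed the job in: both feeder rollers and the two loose ones I found (one short, one long) are in wash-rack notches of the row that fits them. Both cam levers are shut over the empty slots, as the last pictures show; the job's own verdict wasn't reported back.

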